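Stow the tube block and close the stayed chest lid

TASK

Put the aluminium tube block away in the apparatus chest: raise the lid until the folding stay snaps over straight and holds the lid up by itself, then set the block down, upright, on the floor of the wide empty bay without dropping it. Then break the stay at its red thumb tab, far enough that it does not spring straight again, and lower the lid until it is fully shut, without letting it fall; leave the beaker, jar and mixer where they stand.

Things in the scene. Friction and masses are not known exactly. Their poses are not given: they have to be found in the camera images.
- chest: Cream apparatus chest fixed to the bench, 190 mm deep (its x), 320 wide (its y), rim 100 high, walls 10 mm, white lid on top. Origin: centre of its underside; x runs from the front (robot side, with the pull bar) to the hinged back, y to the left, z up. The folding steel stay is inside by the left wall, at y = +122 mm. A narrow left bay (y above +45) holds foam and spare tubes up to 48 mm high.
- bay (a point): Centre of the floor of the wide empty right bay, 10 mm above the bench, at y = -52 mm in the chest; axes as the chest's. The block shall stand on this floor, anywhere clear of the walls. The bay reaches from y = -150 to +45 mm and x = -85 to +85 mm of the chest; the divider on its left is 40 mm high, the other walls 90 mm.
- lid_hinge (a point): Middle of the lid's hinge axis, at the chest's back rim: 90 mm behind the chest's origin and 104 mm above the bench. The axis runs along the chest's y.
- lid (a joint): Opening angle of the white lid (rad): 0 shut, 1.30 held up by the locked stay, 1.31 the most it opens, against the taut stay. Panel 192 mm deep, 324 wide, 12 thick, underside level with the hinge axis when shut; 0.6 to 0.95 kg. Raising it takes 2 to 5 N at the bar. With the stay broken it rests where it is left above about 1.05 rad; lower down it may fall shut.
- handle (a point): Middle of the round aluminium pull bar in front of the lid's front edge: 12 mm thick, 124 mm long along the chest's y, on a post at each end, its centre 45 mm from the edge. With the lid shut it lies 232 mm in front of the hinge axis and 6 mm above it; it swings up and back about the hinge as the lid opens. It can turn within a pinch.
- stay (a joint): Angle of the knuckle of the stay (two 72 mm links from the left wall to the lid; rad): 0 folded, lid shut; 2.89 straight; 3.05 locked, just over straight. A spring snaps it into the lock from within some 0.4 rad of straight, but a hard upward pull on the lid keeps it taut and short of the lock until the pull is eased. Once locked, the lid cannot be pushed down.
- tab (a point): Middle of the face of the red thumb tab at the stay's knuckle, 30 mm wide (chest y), 24 mm long. Stay locked: 93 mm in front of the hinge, 140 mm above the bench, facing up and to the robot. To break the stay push it back and down (40 degrees off vertical, towards the hinge) with 4 to 8 N; it gives after 6 mm, but springs back unless pressed 25 to 35 mm, to a stay angle of 2.2 or less.
- block (a point): Centre of the aluminium tube block: 110 mm long (its x), 46 mm wide (its y), 70 mm high, with eight blind 16 mm tube holes in its top; 0.4 to 0.8 kg. Stands on the bench to the right of the chest; z is up.
- beaker: Glass beaker, 64 mm across and 75 mm high, origin at the centre of its underside. A bystander: leave it.
- jar: Amber jar with a black cap, 60 mm across, 85 mm high, origin at the centre of its underside. A bystander: leave it.
- mixer: White vortex mixer with a grey cup on top, 160 mm across, 140 mm high, 1.8 kg, left of the chest, origin at the centre of its underside. A bystander: leave it.

How it is judged:
By the outcome, as a careful person would: the job done as asked, in the order asked, and still so for the second after the job is handed in, with the robot touching nothing.
It also fails if it takes over 72 s, if anything falls off the work surface, if the arm or the gripper's body presses on something with over 40 N, if the wrist force passes 120 N, or if a joint passes its speed limit or range.

ROBOT

A 7-joint arm with a two-finger parallel gripper is mounted at the origin on the work surface. World frame = base frame: x ahead of the robot, y to its left, z up, the work surface at z = 0. Lengths are in m, angles in rad, forces in N, time in s.
With the tool pointing down it reaches from about 0.425 to 0.875 m from the base axis. Payload 4.7 kg.
Tool frame: the origin (TCP) lies midway between the tips of the shut fingers; the grasp point (between the pads) lies 19 mm behind it; z points along the fingers, y is the direction in which the jaws open and shut (so a half turn about z gives the same grasp; the last joint's range is limited). The gripper opens to 87 mm and grips with 3 to 60 N. Pads are 19 mm wide; open, the fingers measure 117 mm over their backs; the gripper's body (75 mm by 190 mm) begins 51 mm behind the grasp point.
Start: joints at [1.291, 0.321, -0.07, 1.45, 0.023, 1.371, -0.057], TCP at [0.188, -0.622, 0.223] pointing down, gripper open.
Joint ranges: [-2.86, 2.86], [-0.3, 2.09], [-1.38, 1.24], [0.06, 2.45], [-1.56, 4.7], [0.09, 2.05], [-2.69, 2.69]. Speed limits (rad/s): [2.57, 2.57, 3.14, 3.14, 3.14, 3.14, 3.14].

INTERFACE

Orientations are given as a rotation vector (axis times angle).
In Python, from bench import * gives the robot as it stands. The module is installed in compiled form; this text tells all that it offers.
- The arm moves only by the tool play_rows, never from a script. Its argument "series" is one flat list of numbers, 7 for each row, row after row: the opening in per cent of the stroke, from 0 (shut) to 100 (fully open), then the shift along the tool's x, y, z in m, then the turn, a rotation vector about the tool's x, y, z in degrees. In form: [fingers, tx, ty, tz, rx, ry, rz, fingers, tx, ty, tz, rx, ry, rz, ...]. A call has 1 to 10 rows; each row is the pose to reach, as a shift and turn from the pose commanded when the call began, along the tool's axes at that moment; what a row does not reach only later rows make up. A row lasts 1/12 s, in which the tool goes at most 41.7 mm and 7.16 degrees, less where a joint would pass 70% of its speed; a pose out of reach is approached as far as the arm can. A call with a gripper value outside its range is refused whole. The fingers move at their own pace and stop on an object; "force" is the grip in N (left out, the last holds). Time passes only in rows, so rows that repeat a pose let the fingers close. It gives the time, the measured TCP pose, the force and the opening at its end, in the units of the state.
- get_state(): the state, without advancing time (a new reading comes with each control period).
- get_image(name): name is "scene" or "top"; returns a dict with "frame" (420x560x3 uint8, red, green, blue), "fx", "fy", "cx", "cy" (pixels), "R" (3x3) and "t" (3): a world point X has camera coordinates R X + t. Camera axes: x right, y down, z forward; pixel columns grow to the right and rows downward; lengths in m; the calibration is good to about 2 mm. A picture is of the moment at which its call begins. There is no depth.
- close_job(): hands the job in, once; it reports no verdict.
The state is a dict: "time": time; "joint_positions": joint angles; "qd": joint speeds; "joint_torque": joint torques, N m; "position": TCP position; "tool_rot": TCP orientation; "ft_force": force on the tool from outside, world axes, zero at the start; "torque": the same for the moment, N m; "grip_width": opening from 0.0 (shut) to 1.0 (fully open).
Only numpy, scipy, OpenCV 4.12 (cv2) and the standard library are available. Lean on these libraries where they do the work, as an engineer would, in place of code of your own. Each camera call takes 0.05 s, during which the arm holds its last target.

## Working session

There is one attempt and no reset: what is moved stays moved. The work goes in short steps, Python scripts to look and compute and a tool call to move; the robot and the scene stay as the last step left them, time stands still between calls to the robot, and variables do not carry over. Pictures are saved under pics/ and viewed, and the job is handed in when it is done.

Besides the shell and the picture viewer there is one more tool, called after "Emit:" by a JSON object that holds its "op" and its "data", one argument or row to a line. play_rows: Moves the arm, as the interface text tells. Its arguments: {"type":"object","properties":{"series":{"type":"array"},"force":{"type":"number"}},"required":["series"]}

```bash
mkdir -p pics; ls; python3 - <<'E'
from bench import *
import cv2,numpy as np
s=get_state()
for k in s: print(k,np.round(s[k],4))
for n in("scene","top"):
    im=get_image(n); cv2.imwrite(f"pics/{n}0.png",im["frame"][:,:,::-1])
    print(n,im["fx"],im["fy"],im["cx"],im["cy"],np.round(im["R"],4).tolist(),np.round(im["t"],4), -np.array(im["R"]).T@im["t"])
E
```

```text
pics
time 0.0
joint_positions [ 1.2911  0.3218 -0.0701  1.4517  0.0226  1.3708 -0.0569]
qd [ 0.      0.0017 -0.0008 -0.0007  0.0003  0.0009 -0.0002]
joint_torque [-8.00000e-04 -4.91287e+01 -4.04500e-01 -3.12527e+01 -6.39000e-02
  4.36000e-02  2.00000e-04]
position [ 0.188  -0.6216  0.2215]
tool_rot [-3.1059e+00 -4.5960e-01  6.0000e-04]
ft_force [-0.9131 -0.3464 -0.4221]
torque [ 0.0381 -0.0028  0.0202]
grip_width 1.0033
scene 385.18996360523397 385.18996360523397 283.5156863674434 202.66310770938657 [[-0.7861, 0.6181, -0.0007], [0.3289, 0.4173, -0.8471], [-0.5233, -0.6662, -0.5314]] [ 0.4217 -0.0952  1.3768] [1.08334189 0.69624769 0.65128136]
top 468.82053360300233 468.82053360300233 284.6995310523334 219.44202825802296 [[-0.0171, -0.9998, -0.0097], [-0.9956, 0.018, -0.0923], [0.0925, 0.0081, -0.9957]] [0.022  0.5628 1.4017] [4.31063957e-01 5.43650563e-04 1.44782150e+00]
```

View pics/scene0.png

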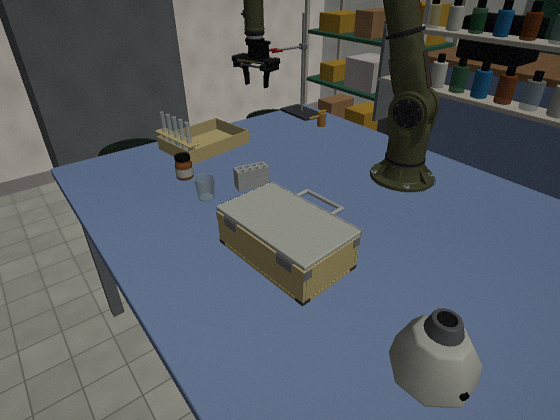

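View pics/top0.png

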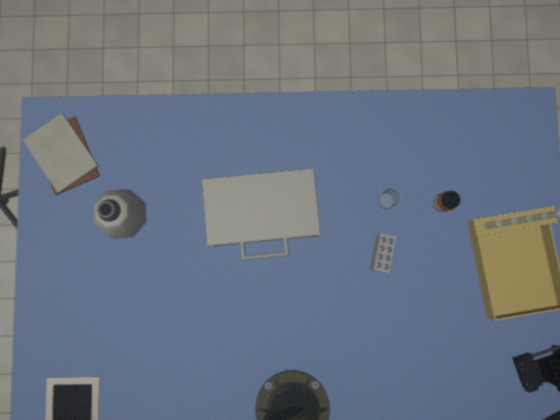

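The top view shows the lid corners near (203,180), (314,170), (320,235), (208,245), the bar at about (265,257), and the block at about (384,253). I'll enlarge it to refine these.

```bash
python3 - <<'E'
import cv2
im=cv2.imread("pics/top0.png")
cv2.imwrite("pics/c1.png",cv2.resize(im[160:270,190:335],None,fx=5,fy=5,interpolation=cv2.INTER_CUBIC))
cv2.imwrite("pics/c2.png",cv2.resize(im[180:280,360:470],None,fx=6,fy=6,interpolation=cv2.INTER_CUBIC))
im=cv2.imread("pics/scene0.png")
cv2.imwrite("pics/c3.png",cv2.resize(im[145:305,160:370],None,fx=3.7,fy=3.7,interpolation=cv2.INTER_CUBIC))
E
```

```text
(no output)
```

View pics/c1.png

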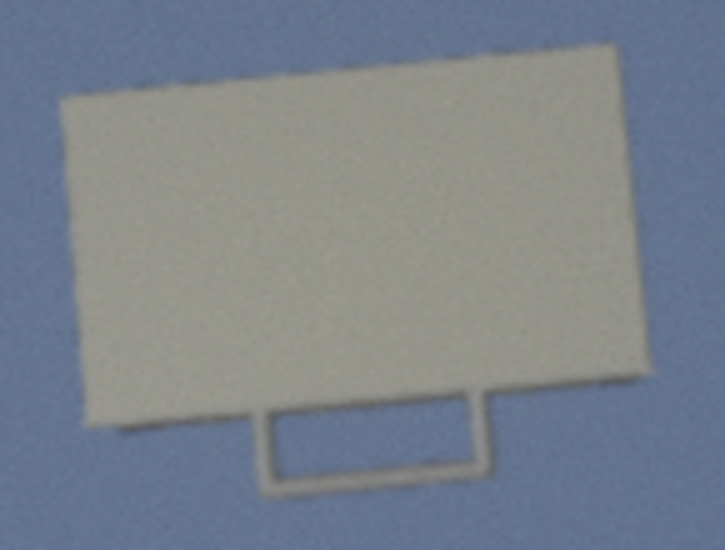

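View pics/c2.png

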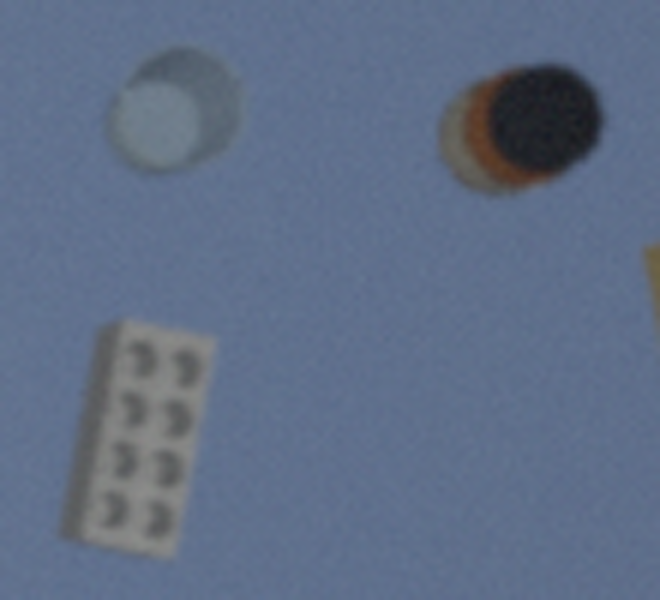

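View pics/c3.png

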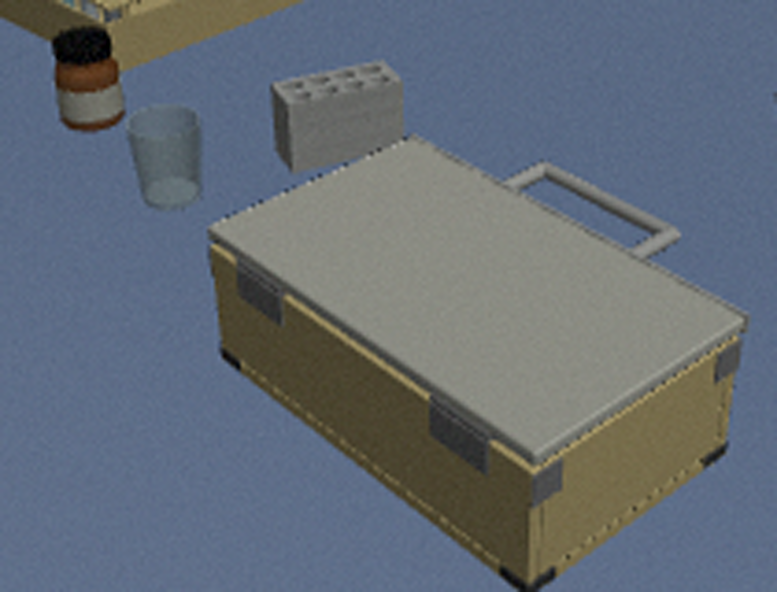

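```bash
cat > h.py <<'E'
import numpy as np, cv2
from scipy.optimize import least_squares
from scipy.spatial.transform import Rotation as Ro
C={}
R0={"scene":(385.18996,283.51569,202.66311),"top":(468.82053,284.69953,219.44203)}
def cams():
    from bench import get_image
    return {n:get_image(n) for n in("scene","top")}
def proj(im,X):
    X=np.atleast_2d(X); c=X@np.array(im["R"]).T+im["t"]
    return np.c_[im["fx"]*c[:,0]/c[:,2]+im["cx"],im["fy"]*c[:,1]/c[:,2]+im["cy"]]
def back(im,uv,z):
    uv=np.atleast_2d(uv);R=np.array(im["R"]);o=-R.T@im["t"]
    d=np.c_[(uv[:,0]-im["cx"])/im["fx"],(uv[:,1]-im["cy"])/im["fy"],np.ones(len(uv))]@R
    return o+d*((z-o[2])/d[:,2])[:,None]
def un(p,x0,y0,s): return (np.array(p,float)+.5)/s-.5+[x0,y0]
E
python3 - <<'E'
from h import *
im=cams()
lt=un([(62,97),(617,44),(651,373),(86,427)],190,160,5)
ls=un([(538,458),(210,228),(413,136),(747,318)],160,145,3.7)
bt=un([(122,318),(217,337),(175,558),(82,541)],360,180,6)
bs=un([(272,85),(290,98),(404,75),(385,62)],160,145,3.7)
print(back(im["top"],lt,.116).round(4),back(im["scene"],ls,.116).round(4))
print(back(im["top"],bt,.07).round(4),back(im["scene"],bs,.07).round(4))
def fit(mod,z,parts,x0):
    def r(p):
        c,s=np.cos(p[2]),np.sin(p[2]); X=np.c_[mod@np.array([[c,s],[-s,c]])+p[:2],np.full(len(mod),z)]
        return np.concatenate([(proj(im[n],X)-uv).ravel() for n,uv in parts])
    s=least_squares(r,x0); print(s.x.round(4),r(s.x).round(1)); return s.x
L=np.array([[.095,.162],[.095,-.162],[-.097,-.162],[-.097,.162]])
fit(L,.116,[("top",lt),("scene",ls)],[.5,0,0]);fit(L,.116,[("top",lt)],[.5,0,0]);fit(L,.116,[("scene",ls)],[.5,0,0])
B=np.array([[.055,.023],[.055,-.023],[-.055,-.023],[-.055,.023]])
fit(B,.07,[("top",bt)],[.4,-.3,0])
# scene order: far-x side... corners: (272,85)
B2=B[[1,0,3,2]]
fit(B2,.07,[("scene",bs)],[.4,-.3,0])
fit(np.r_[B],.07,[("top",bt)],[.4,-.3,0])
print(back(im["top"],un([(267,489),(487,467)],190,160,5),.11))
for uv,h in ((un([(181,110)],360,180,6),.075),(un([(160,122)],360,180,6),0.002),(un([(545,117)],360,180,6),.085)): print(back(im["top"],uv,h))
print(back(im["top"],[(110,209)],.14))
E
```

```text
[[ 0.676   0.2476  0.116 ]
 [ 0.7009 -0.0727  0.116 ]
 [ 0.5108 -0.0877  0.116 ]
 [ 0.4858  0.2341  0.116 ]] [[ 0.6787  0.2526  0.116 ]
 [ 0.7028 -0.0682  0.116 ]
 [ 0.5128 -0.0868  0.116 ]
 [ 0.4887  0.2352  0.116 ]]
[[ 0.5152 -0.2673  0.07  ]
 [ 0.5051 -0.3134  0.07  ]
 [ 0.398  -0.2888  0.07  ]
 [ 0.407  -0.244   0.07  ]] [[ 0.5068 -0.3084  0.07  ]
 [ 0.5077 -0.2769  0.07  ]
 [ 0.4019 -0.2511  0.07  ]
 [ 0.3998 -0.2836  0.07  ]]
[0.5951 0.0812 0.0776] [-0.9 -0.4  0.1 -0.5  0.  -0.1 -0.4 -0.  -0.3 -0.9 -0.8 -0.8  0.3 -0.3
  0.8 -0.4]
[0.5944 0.0804 0.0768] [-0.6 -0.2  0.4 -0.2  0.3  0.2 -0.1  0.2]
[0.5965 0.0828 0.0787] [-0.2 -0.2 -1.  -0.3  0.2  0.   1.   0.1]
[ 0.4563 -0.2784 -0.217 ] [ 0.2  0.1 -0.2  0.   0.1  0.1  0.  -0.2]
[ 0.4538 -0.2804 -0.2152] [ 0.1 -1.  -0.   1.2  0.1  0.8 -0.2 -1.1]
[ 0.4563 -0.2784 -0.217 ] [ 0.2  0.1 -0.2  0.   0.1  0.1  0.  -0.2]
[[0.44892679 0.13198587 0.11      ]
 [0.4592487  0.00651399 0.11      ]]
[[ 0.61666001 -0.29894336  0.075     ]]
[[ 0.62047419 -0.30379765  0.002     ]]
[[ 0.60860046 -0.4734412   0.085     ]]
[[0.59094528 0.50287109 0.14      ]]
```

```bash
cat >> h.py <<'E'
CH=np.array([.595,.081,0]);YAW=.0773
c_,s_=np.cos(YAW),np.sin(YAW)
RC=np.array([[c_,-s_,0],[s_,c_,0],[0,0,1]])
def chest(p): return CH+RC@np.array(p,float)
def tochest(p): return RC.T@(np.array(p)-CH)
def Rdown(yaw,tilt=0):
    """jaw y axis at world angle yaw, z down, then turned by tilt(deg) about the tool y"""
    y=np.array([np.cos(yaw),np.sin(yaw),0]);z=np.array([0,0,-1.])
    return Ro.from_matrix(np.c_[np.cross(y,z),y,z])*Ro.from_euler('y',tilt,degrees=True)
def rel(p,R=None,s=None):
    from bench import get_state
    s=s or get_state(); r0=Ro.from_rotvec(s["tool_rot"])
    d=r0.inv().apply(np.array(p)-s["position"])
    w=(r0.inv()*R).as_rotvec(degrees=True) if R is not None else np.zeros(3)
    print("shift",d.round(4),"turn",w.round(2)); return d,w
def bar(th):
    return chest([.09-.232*np.cos(th)+.006*np.sin(th),0,.104+.232*np.sin(th)+.006*np.cos(th)])
E
python3 - <<'E'
from h import *
R=Rdown(YAW)
print(bar(0),bar(1.3))
rel([.45,-.27,.25],R); rel(bar(0)+[0,0,.09],R)
E
```

```text
[0.45342403 0.07003433 0.11      ] [0.62862092 0.08360409 0.32915049]
shift [ 0.3526 -0.2609 -0.0278] turn [-6.000e-02 -4.000e-02 -7.759e+01]
shift [ 0.4543 -0.5853  0.0225] turn [-6.000e-02 -4.000e-02 -7.759e+01]
```

Emit:
{"op": "play_rows", "data": {
  "series": [40,0.03,-0.02,-0.02,0,0,-7,40,0.07,-0.05,-0.028,0,0,-14,40,0.105,-0.078,-0.028,0,0,-21,40,0.14,-0.104,-0.028,0,0,-28,40,0.175,-0.13,-0.028,0,0,-35,40,0.21,-0.156,-0.028,0,0,-42,40,0.245,-0.182,-0.028,0,0,-49,40,0.28,-0.208,-0.028,0,0,-56,40,0.315,-0.234,-0.028,0,0,-63,40,0.35,-0.26,-0.028,0,0,-70],
  "force": 25
}}

```text
time: 1.03
position: [0.4334, -0.2906, 0.2507]
tool_rot: [2.275, 2.166, -0.001]
ft_force: [-0.3, -0.0, 0.1]
grip_width: 0.413
```

```bash
python3 - <<'E'
from h import *
R=Rdown(YAW)
rel(bar(0)+[0,0,.09],R)
E
```

```text
shift [0.3613 0.0022 0.0504] turn [ 0.    0.04 -7.26]
```

Emit:
{"op": "play_rows", "data": {
  "series": [40,0.04,0.002,0.01,0,0,-3,40,0.08,0.002,0.02,0,0,-6,40,0.12,0.002,0.03,0,0,-7,40,0.16,0.002,0.04,0,0,-7,40,0.2,0.002,0.05,0,0,-7,40,0.24,0.002,0.05,0,0,-7,40,0.28,0.002,0.05,0,0,-7,40,0.32,0.002,0.05,0,0,-7,40,0.35,0.002,0.05,0,0,-7,40,0.35,0.002,0.05,0,0,-7]
}}

```text
time: 1.87
position: [0.4537, 0.0645, 0.2011]
tool_rot: [-2.133, -2.305, -0.004]
ft_force: [-0.3, -0.1, 0.0]
grip_width: 0.397
```

```bash
python3 - <<'E'
from h import *
R=Rdown(YAW)
rel(bar(0)+[0,0,-.019],R)
im=cams()
cv2.imwrite("pics/s1.png",cv2.resize(im["scene"]["frame"][100:310,180:460,::-1],None,fx=2.8,fy=2.8))
E
```

```text
shift [0.0053 0.     0.1101] turn [ 0.09 -0.12  0.01]
```

View pics/s1.png

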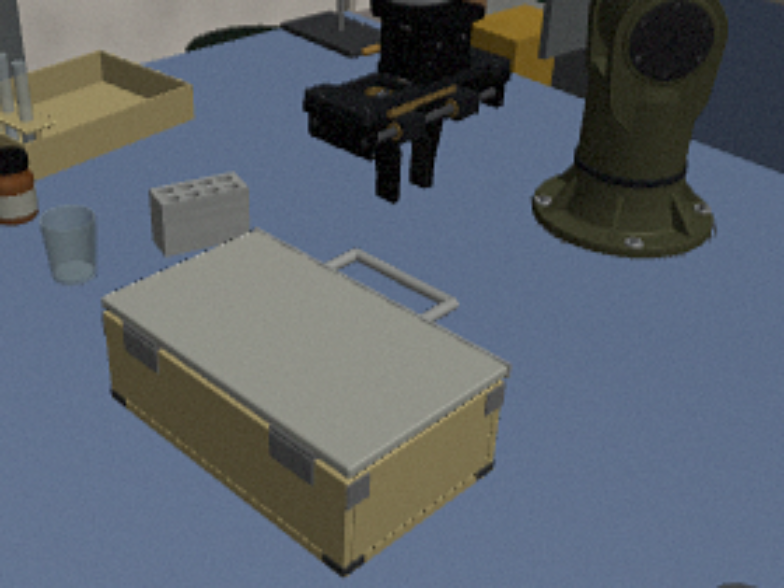

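The fingers hang straight above the bar (crop ~(405,170), bar ~(400,280)), jaws across it. Descend and grip.

Emit:
{"op": "play_rows", "data": {
  "series": [40,0.003,0,0.03,0,0,0,40,0.005,0,0.06,0,0,0,40,0.005,0,0.09,0,0,0,40,0.005,0,0.105,0,0,0,40,0.005,0,0.11,0,0,0,40,0.005,0,0.11,0,0,0,5,0.005,0,0.11,0,0,0,5,0.005,0,0.11,0,0,0,5,0.005,0,0.11,0,0,0,5,0.005,0,0.11,0,0,0]
}}

```text
time: 2.8
position: [0.4546, 0.0617, 0.0916]
tool_rot: [2.145, 2.293, 0.001]
ft_force: [-0.0, -0.4, 0.3]
grip_width: 0.18
```

```bash
python3 - <<'E'
from h import *
p=[bar(t) for t in np.arange(0,1.36,.05)]
r=RC.T@(np.array(p)-p[0]).T
for t,a in zip(np.arange(0,1.36,.05),r.T): print(round(t,2),a.round(4))
E
```

```text
0.0 [0. 0. 0.]
0.05 [0.0006 0.     0.0116]
0.1 [ 0.0018 -0.      0.0231]
0.15 [ 0.0035 -0.      0.0346]
0.2 [0.0058 0.     0.046 ]
0.25 [ 0.0087 -0.      0.0572]
0.3 [ 0.0121 -0.      0.0683]
0.35 [ 0.0161 -0.      0.0792]
0.4 [ 0.0207 -0.      0.0899]
0.45 [ 0.0257 -0.      0.1003]
0.5 [ 0.0313 -0.      0.1105]
0.55 [ 0.0374 -0.      0.1204]
0.6 [ 0.0439 -0.      0.1299]
0.65 [0.0509 0.     0.1392]
0.7 [0.0584 0.     0.148 ]
0.75 [ 0.0663 -0.      0.1565]
0.8 [ 0.0747 -0.      0.1646]
0.85 [ 0.0834 -0.      0.1723]
0.9 [0.0925 0.     0.1795]
0.95 [ 0.1019 -0.      0.1862]
1.0 [ 0.1117 -0.      0.1925]
1.05 [ 0.1218 -0.      0.1982]
1.1 [0.1321 0.     0.2035]
1.15 [ 0.1427 -0.      0.2082]
1.2 [ 0.1535 -0.      0.2124]
1.25 [ 0.1645 -0.      0.2161]
1.3 [ 0.1757 -0.      0.2192]
1.35 [ 0.187  -0.      0.2217]
```

Emit:
{"op": "play_rows", "data": {
  "series": [0,0,0,0,0,0,0,0,0,0,0,0,0,0,0,0,0,0,0,0,0]
}}

```text
time: 3.05
position: [0.4544, 0.0618, 0.0913]
tool_rot: [2.145, 2.294, 0.001]
ft_force: [-0.5, -0.4, 5.1]
grip_width: 0.13
```

Emit:
{"op": "play_rows", "data": {
  "series": [0,0,0.001,-0.012,0,0,0,0,0,0.002,-0.023,0,0,0,0,0,0.0035,-0.035,0,0,0,0,0,0.006,-0.046,0,0,0,0,0,0.009,-0.057,0,0,0,0,0,0.012,-0.068,0,0,0,0,0,0.016,-0.079,0,0,0,0,0,0.021,-0.09,0,0,0,0,0,0.026,-0.1,0,0,0,0,0,0.031,-0.11,0,0,0]
}}

```text
time: 3.88
position: [0.4835, 0.064, 0.201]
tool_rot: [-2.144, -2.293, 0.004]
ft_force: [-2.6, 1.5, -4.0]
grip_width: 0.128
```

```bash
python3 - <<'E'
from h import *
from bench import *
s=get_state();print(s["grip_width"],tochest(s["position"]),s["ft_force"])
print(tochest(bar(.5)+[0,0,-.019]))
im=cams()
cv2.imwrite("pics/s2.png",cv2.resize(im["scene"]["frame"][100:310,180:460,::-1],None,fx=2.8,fy=2.8))
E
```

```text
0.1277706242409408 [-0.11247079 -0.00829874  0.20097115] [-2.6000425   1.49228165 -4.01749445]
[-1.10722601e-01  1.73472348e-18  2.01492220e-01]
```

View pics/s2.png

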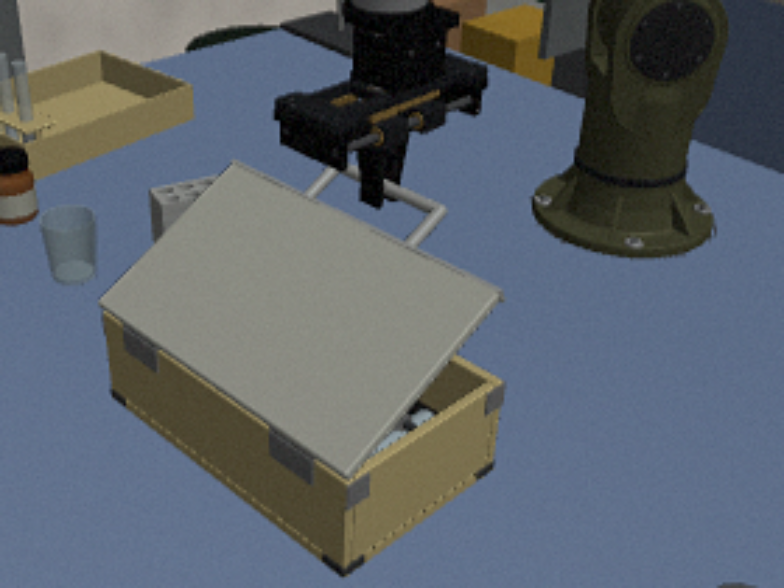

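The lid is up about 0.5 rad with the bar held. Continue the arc to 1.0.

Emit:
{"op": "play_rows", "data": {
  "series": [0,0,0.006,-0.01,0,0,0,0,0,0.013,-0.0195,0,0,0,0,0,0.02,-0.0285,0,0,0,0,0,0.027,-0.0375,0,0,0,0,0,0.035,-0.046,0,0,0,0,0,0.0435,-0.054,0,0,0,0,0,0.052,-0.062,0,0,0,0,0,0.061,-0.069,0,0,0,0,0,0.0705,-0.0755,0,0,0,0,0,0.0805,-0.082,0,0,0]
}}

```text
time: 4.82
position: [0.563, 0.0703, 0.2857]
tool_rot: [-2.143, -2.293, 0.006]
ft_force: [-10.8, 1.1, 11.7]
grip_width: 0.128
```

Emit:
{"op": "play_rows", "data": {
  "series": [0,0,0.0095,-0.0065,0,0,0,0,0,0.0195,-0.012,0,0,0,0,0,0.0305,-0.0167,0,0,0,0,0,0.0413,-0.021,0,0,0,0,0,0.0523,-0.0246,0,0,0,0,0,0.0523,-0.0246,0,0,0]
}}

```text
time: 5.32
position: [0.6198, 0.0748, 0.3099]
tool_rot: [2.145, 2.295, 0.01]
ft_force: [0.1, 1.9, 5.6]
grip_width: 0.126
```

```bash
cat > look.py <<'E'
from h import *
from bench import *
import sys
s=get_state();g=Ro.from_rotvec(s["tool_rot"]).apply([0,0,-.019])+s["position"]
print(s["time"],"gw",s["grip_width"].__round__(3),"grasp chest",tochest(g).round(4),"tcp",np.round(s["position"],4),"F",np.round(s["ft_force"],1))
q=tochest(g)-[.09,0,.104]; print("th",np.arctan2(q[2],-q[0])-.0259, "r",np.hypot(q[0],q[2]))
im=cams()
a,b,c,d=map(int,sys.argv[2:6]) if len(sys.argv)>2 else (180,460,100,310)
f=784/(b-a)
cv2.imwrite(f"pics/{sys.argv[1]}.png",cv2.resize(im["scene"]["frame"][c:d,a:b,::-1],None,fx=f,fy=f,interpolation=cv2.INTER_CUBIC))
cv2.imwrite(f"pics/{sys.argv[1]}t.png",cv2.resize(im["top"]["frame"][100:310,180:460,::-1],None,fx=2.8,fy=2.8,interpolation=cv2.INTER_CUBIC))
E
python3 look.py s3
```

```text
5.3167 gw 0.126 grasp chest [ 0.0242 -0.0082  0.3289] tcp [0.6198 0.0748 0.3099] F [0.1 1.9 5.6]
th 1.260147900826392 r 0.2343764008385381
```

View pics/s3.png

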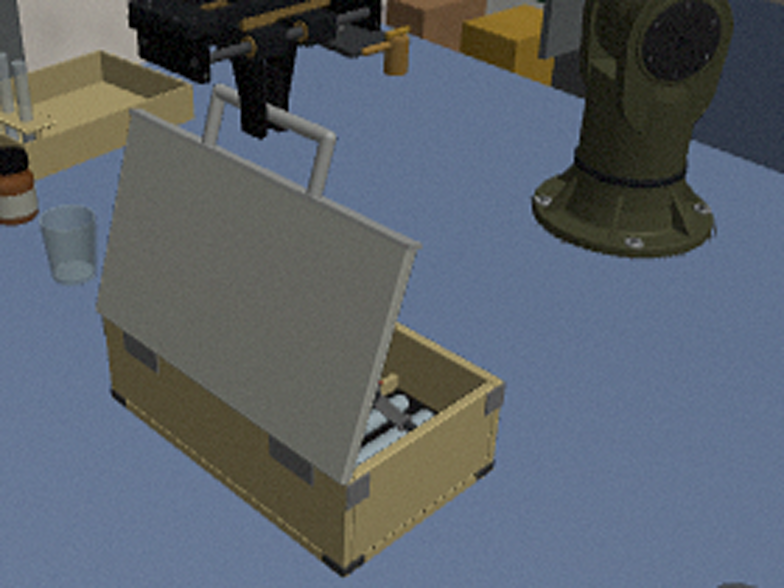

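View pics/s3t.png

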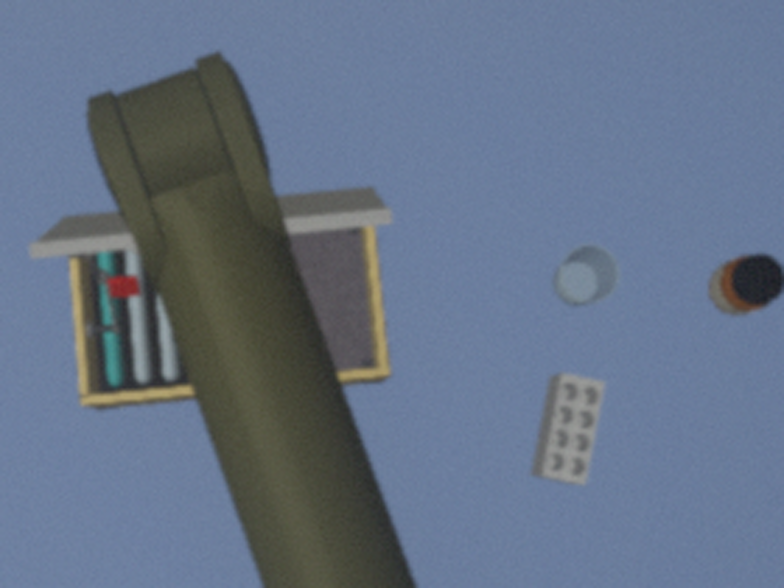

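Lid is at ~1.26 rad, the red tab (top crop ~(123,287)) is low, stay not yet locked. Push gently to about 1.305.

Emit:
{"op": "play_rows", "data": {
  "series": [0,0,0.004,-0.001,0,0,0,0,0,0.008,-0.002,0,0,0,0,0,0.0105,-0.003,0,0,0,0,0,0.0105,-0.003,0,0,0,0,0,0.0095,-0.003,0,0,0,0,0,0.0095,-0.003,0,0,0]
}}

```text
time: 5.92
position: [0.6286, 0.0754, 0.3123]
tool_rot: [2.143, 2.294, 0.01]
ft_force: [3.1, 4.3, 5.5]
grip_width: 0.13
```

```bash
python3 look.py s4 280 400 150 280
```

```text
5.9167 gw 0.13 grasp chest [ 0.0329 -0.0083  0.3313] tcp [0.6286 0.0754 0.3123] F [3.1 4.3 5.5]
th 1.2989104726731464 r 0.23431049784164357
```

View pics/s4.png

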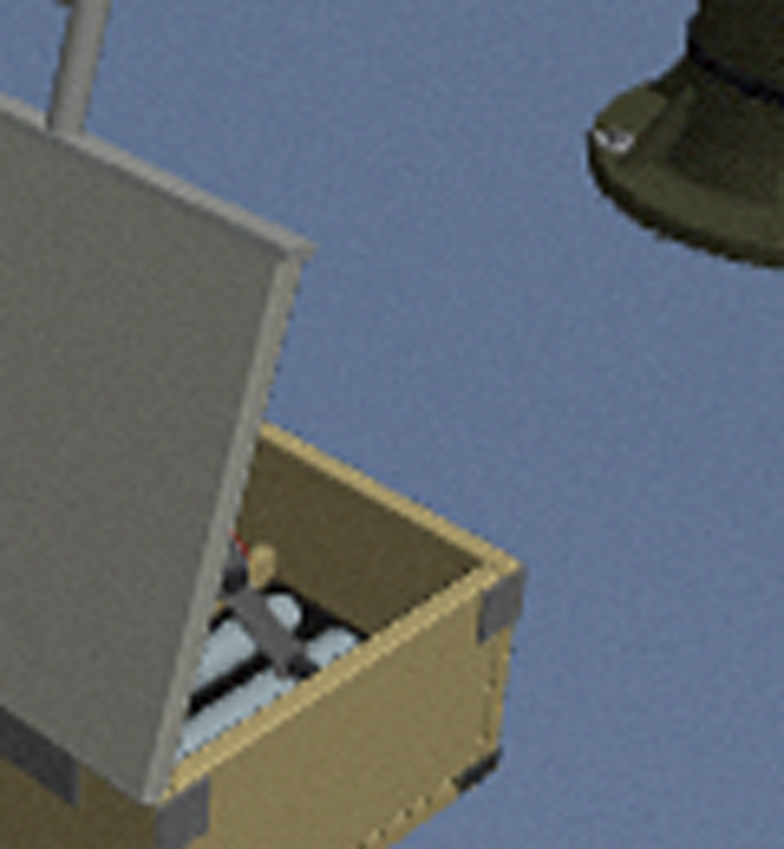

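View pics/s4t.png

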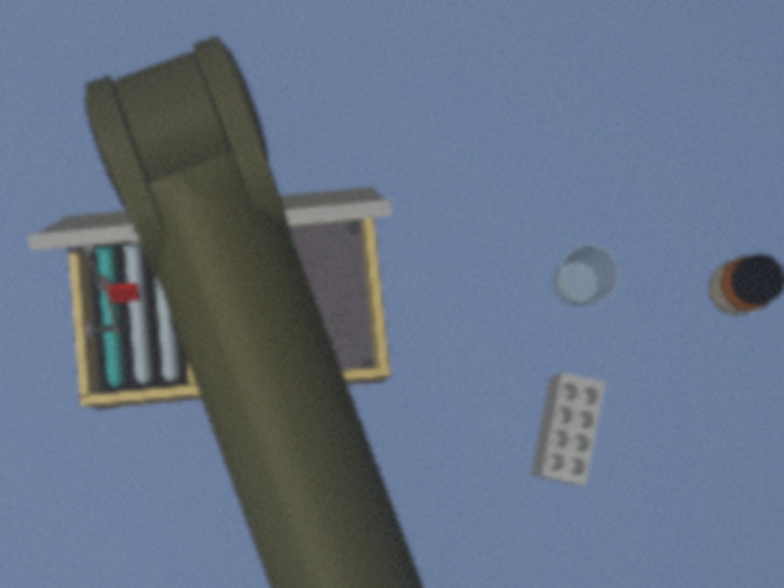

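```bash
cat > stay.py <<'E'
# expected tab pixel for stay angle / lid angle; anchors from geometry
from h import *
from bench import *
im=cams()["top"]
P=proj(im,chest([-.003,.122,.140]))[0]; print("locked tab px",P, "in crop", (P-[180,100])*2.8)
hsv=cv2.cvtColor(im["frame"],cv2.COLOR_RGB2HSV)
m=((hsv[...,0]<8)|(hsv[...,0]>172))&(hsv[...,1]>150)&(hsv[...,2]>60)
m[:, :200]=0;m[:,250:]=0;m[:170]=0;m[250:]=0
v,u=np.nonzero(m); print("seen",u.mean(),v.mean(),len(u),u.min(),u.max(),v.min(),v.max())
E
python3 stay.py
```

```text
locked tab px [216.49799138 210.01333794] in crop [102.19437586 308.03734623]
seen 223.525 203.85 40 220 228 201 207
```

The tab is ~16 mm behind its locked place (seen (223.5,203.9), expected row ~210), so the stay has not yet snapped. Go slightly further.

Emit:
{"op": "play_rows", "data": {
  "series": [0,0,0.0015,-0.0003,0,0,0,0,0,0.003,-0.0005,0,0,0,0,0,0.0035,-0.0005,0,0,0,0,0,0.0035,-0.0005,0,0,0,0,0,0.0035,-0.0005,0,0,0]
}}

```text
time: 6.53
position: [0.6301, 0.0755, 0.3126]
tool_rot: [-2.144, -2.295, -0.004]
ft_force: [-2.2, 2.5, 8.1]
grip_width: 0.13
```

```bash
python3 look.py s5;python3 stay.py
```

```text
6.5333 gw 0.13 grasp chest [ 0.0346 -0.0082  0.3316] tcp [0.6301 0.0755 0.3126] F [-2.2  2.5  8.1]
th 1.30600089547714 r 0.23424675811947615
locked tab px [216.49799138 210.01333794] in crop [102.19437586 308.03734623]
seen 223.79166666666666 207.45833333333334 24 220 228 206 209
```

Emit:
{"op": "play_rows", "data": {
  "series": [0,0,0.002,-0.0005,0,0,0,0,0,0.002,-0.0005,0,0,0,0,0,0.002,-0.0005,0,0,0,0,0,-0.001,0,0,0,0,0,0,-0.002,0,0,0,0,0,0,-0.002,0,0,0,0]
}}

```text
time: 7.23
position: [0.6296, 0.0755, 0.3125]
tool_rot: [2.143, 2.294, 0.009]
ft_force: [2.5, 4.1, 4.7]
grip_width: 0.13
```

```bash
python3 look.py s6;python3 stay.py
```

```text
7.2333 gw 0.13 grasp chest [ 0.034  -0.0082  0.3315] tcp [0.6296 0.0755 0.3125] F [2.5 4.1 4.7]
th 1.3036012571798488 r 0.23431059170387628
locked tab px [216.49799138 210.01333794] in crop [102.19437586 308.03734623]
seen 223.7 207.4 20 220 227 206 209
```

View pics/s6t.png

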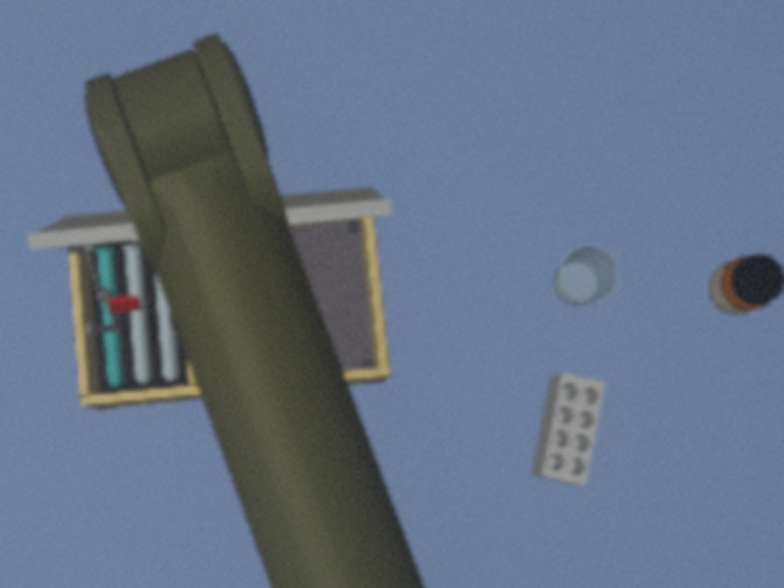

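Emit:
{"op": "play_rows", "data": {
  "series": [0,0,-0.002,0,0,0,0,0,0,-0.004,0,0,0,0,0,0,-0.004,0,0,0,0]
}}

```text
time: 7.68
position: [0.6288, 0.0754, 0.3123]
tool_rot: [2.141, 2.291, 0.019]
ft_force: [13.4, 6.4, 0.8]
grip_width: 0.129
```

```bash
python3 look.py s7;python3 stay.py
```

```text
7.6833 gw 0.129 grasp chest [ 0.033  -0.0083  0.3313] tcp [0.6288 0.0754 0.3123] F [13.4  6.4  0.8]
th 1.2992893296533683 r 0.23435603920370346
locked tab px [216.49799138 210.01333794] in crop [102.19437586 308.03734623]
seen 223.69565217391303 207.56521739130434 23 220 227 206 209
```

The lid resists 13 N of pull-down without yielding: locked. Release and rise.

Emit:
{"op": "play_rows", "data": {
  "series": [0,0,0.003,0,0,0,0,50,0,0.004,0,0,0,0,50,0,0.004,0,0,0,0,50,0,0.004,0,0,0,0,50,0,0.004,-0.01,0,0,0,50,0,0.004,-0.04,0,0,0,50,0,0.004,-0.075,0,0,0,50,0,0.004,-0.085,0,0,0]
}}

```text
time: 8.55
position: [0.6289, 0.0734, 0.4011]
tool_rot: [2.145, 2.29, 0.007]
ft_force: [0.1, 1.5, 0.4]
grip_width: 0.481
```

```bash
cat > blk.py <<'E'
from h import *
R=Rdown(-.217+np.pi/2,-15)
top=np.array([.4556,-.279,.07])
g=np.array([.4556,-.279,.054])
rel(g+R.apply([0,0,.019])+[0,0,.15],R)
rel(g+R.apply([0,0,.019]),R)
print((g+R.apply([0,0,.019])))
E
python3 blk.py;python3 look.py s8;python3 stay.py
```

```text
shift [-0.3417 -0.1926  0.2143] turn [ -9.36 -12.65 -73.39]
shift [-0.3417 -0.1935  0.3643] turn [ -9.36 -12.65 -73.39]
[ 0.46040223 -0.28005876  0.03564741]
8.55 gw 0.481 grasp chest [ 0.0331 -0.0102  0.4201] tcp [0.6289 0.0734 0.4011] F [0.1 1.5 0.4]
th 1.36671694617246 r 0.3212341621745976
locked tab px [216.49799138 210.01333794] in crop [102.19437586 308.03734623]
seen 223.5 207.36363636363637 22 220 227 206 209
```

View pics/s8.png

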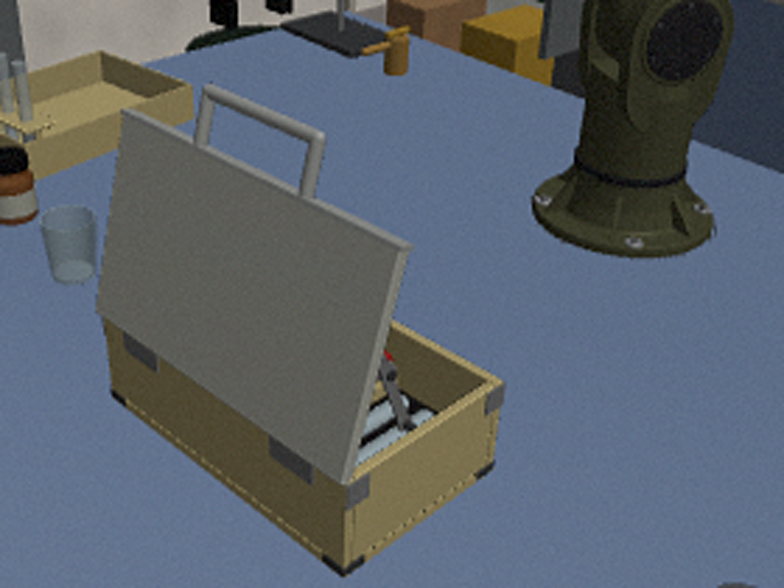

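The lid stands by itself with the stay straight. Go to the block, turning and tilting en route.

Emit:
{"op": "play_rows", "data": {
  "series": [100,-0.03,-0.025,0,-0.8,-1.1,-6.5,100,-0.06,-0.045,0,-1.6,-2.2,-13,100,-0.1,-0.06,0,-2.4,-3.3,-19.5,100,-0.135,-0.08,0.005,-3.2,-4.4,-26,100,-0.17,-0.1,0.02,-4,-5.5,-32,100,-0.205,-0.12,0.04,-4.8,-6.6,-38,100,-0.24,-0.14,0.06,-5.6,-7.7,-44.5,100,-0.275,-0.16,0.08,-6.4,-8.7,-51,100,-0.305,-0.175,0.1,-7.2,-9.8,-57,100,-0.335,-0.19,0.12,-8,-10.9,-63]
}}

```text
time: 9.58
position: [0.4826, -0.2224, 0.3052]
tool_rot: [0.688, 2.853, -0.037]
ft_force: [0.7, -0.5, 0.3]
grip_width: 0.997
```

```bash
python3 blk.py
```

```text
shift [ 0.018  -0.0643  0.1169] turn [ -2.04  -2.97 -14.45]
shift [ 0.0488 -0.0679  0.2637] turn [ -2.04  -2.97 -14.45]
[ 0.46040223 -0.28005876  0.03564741]
```

Emit:
{"op": "play_rows", "data": {
  "series": [100,0.009,-0.03,0.03,-1,-1.5,-6.5,100,0.018,-0.06,0.06,-2,-3,-13,100,0.018,-0.064,0.09,-2,-3,-14.5,100,0.018,-0.064,0.117,-2,-3,-14.5,100,0.018,-0.064,0.117,-2,-3,-14.5,100,0.018,-0.064,0.117,-2,-3,-14.5]
}}

```text
time: 10.08
position: [0.4611, -0.2771, 0.1852]
tool_rot: [0.317, 2.867, -0.036]
ft_force: [-0.7, 0.8, 0.9]
grip_width: 1.003
```

```bash
python3 blk.py;  python3 look.py s9 160 370 60 217
```

```text
shift [-0.0001 -0.0031 -0.0004] turn [ 0.14 -0.19 -0.22]
shift [ 0.0382 -0.0036  0.1446] turn [ 0.14 -0.19 -0.22]
[ 0.46040223 -0.28005876  0.03564741]
10.0833 gw 1.003 grasp chest [-0.1659 -0.3453  0.2036] tcp [ 0.4611 -0.2771  0.1852] F [-0.7  0.8  0.9]
th 0.34533827823048285 r 0.2745556242036486
```

View pics/s9.png

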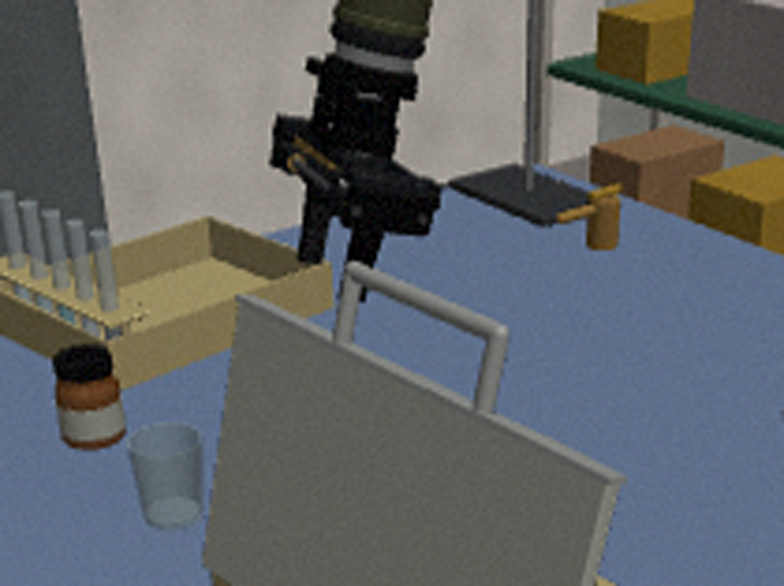

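Tilt leans toward the robot as intended; the block is hidden behind the lid. Descend along world z and grip.

Emit:
{"op": "play_rows", "data": {
  "series": [100,0.009,-0.003,0.035,0,0,0,100,0.018,-0.0035,0.07,0,0,0,100,0.028,-0.0035,0.105,0,0,0,100,0.035,-0.0035,0.133,0,0,0,100,0.038,-0.0035,0.1445,0,0,0,100,0.038,-0.0035,0.1445,0,0,0]
}}

```text
time: 10.68
position: [0.4622, -0.2806, 0.0367]
tool_rot: [0.315, 2.865, -0.038]
ft_force: [-0.2, -0.5, -0.0]
grip_width: 0.996
```

```bash
python3 blk.py;  python3 look.py s10; python3 - <<'E'
import cv2
E
```

```text
shift [-0.0365  0.0004 -0.1444] turn [ 0.09 -0.08 -0.12]
shift [0.0021 0.0001 0.0005] turn [ 0.09 -0.08 -0.12]
[ 0.46040223 -0.28005876  0.03564741]
10.6833 gw 0.996 grasp chest [-0.165  -0.3489  0.0551] tcp [ 0.4622 -0.2806  0.0367] F [-0.2 -0.5 -0. ]
th -0.21547640760995246 r 0.25963959766627287
```

View pics/s10t.png

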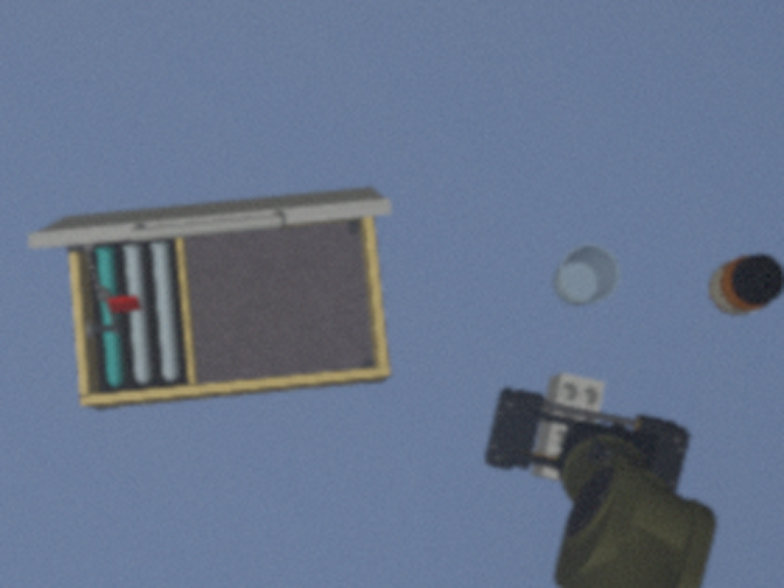

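Emit:
{"op": "play_rows", "data": {
  "series": [40,0,0,0,0,0,0,40,0,0,0,0,0,0,40,0,0,0,0,0,0,40,0,0,0,0,0,0,40,0,0,0,0,0,0,40,0,0,0,0,0,0],
  "force": 45
}}

```text
time: 11.28
position: [0.4628, -0.2819, 0.0384]
tool_rot: [0.316, 2.862, -0.042]
ft_force: [0.2, 0.1, -0.6]
grip_width: 0.634
```

Emit:
{"op": "play_rows", "data": {
  "series": [40,0,0,0,0,0,0,40,0,0,0,0,0,0,40,0,0,0,0,0,0,40,0,0,0,0,0,0]
}}

```text
time: 11.62
position: [0.4631, -0.2806, 0.0381]
tool_rot: [0.315, 2.863, -0.039]
ft_force: [-0.4, 6.1, 4.6]
grip_width: 0.524
```

```bash
python3 - <<'E'
from h import *
from bench import *
s=get_state(); print(s["grip_width"],s["position"],s["ft_force"],s["torque"],s["joint_positions"])
# lift straight up 0.14 in tool frame
rel(np.array(s["position"])+[0,0,.02]);rel(np.array(s["position"])+[0,0,.18])
E
```

```text
0.5243334236399856 [ 0.4630992  -0.28059872  0.03812626] [-0.44291675  6.10183175  4.57794294] [ 1.25819995 -0.02452228  0.11595859] [ 1.05346171  0.13875308 -0.52035124  2.12019876 -0.02638372  0.65231491
  1.91664633]
shift [-0.0052  0.     -0.0193] turn [0. 0. 0.]
shift [-0.0467  0.0003 -0.1738] turn [0. 0. 0.]
```

Emit:
{"op": "play_rows", "data": {
  "series": [40,-0.0025,0,-0.01,0,0,0,40,-0.007,0,-0.026,0,0,0,40,-0.0145,0,-0.054,0,0,0,40,-0.022,0,-0.082,0,0,0,40,-0.03,0,-0.11,0,0,0,40,-0.038,0,-0.14,0,0,0,40,-0.046,0,-0.17,0,0,0,40,-0.046,0,-0.174,0,0,0]
}}

```text
time: 12.28
position: [0.4637, -0.2839, 0.2236]
tool_rot: [0.315, 2.856, -0.05]
ft_force: [2.1, -1.9, -5.8]
grip_width: 0.523
```

```bash
cat > pl.py <<'E'
from h import *
from bench import *
R=Rdown(YAW+np.pi/2,-15)
s=get_state()
print(s["grip_width"],s["ft_force"])
g=chest([-.018,-.045,0]); 
t=g+R.apply([0,0,.019]); print(t)
for z in(.22,.07,.049,.045): rel([t[0],t[1],z],R,s)
E
python3 pl.py; python3 look.py s11
```

```text
0.5227207499075306 [ 2.05331574 -1.91543255 -5.81446228]
[ 0.58543166  0.03512411 -0.01835259]
shift [-0.0467  0.3379  0.0149] turn [ -4.75   0.44 -16.39]
shift [-0.0066  0.3387  0.1595] turn [ -4.75   0.44 -16.39]
shift [-0.001   0.3388  0.1797] turn [ -4.75   0.44 -16.39]
shift [0.     0.3388 0.1836] turn [ -4.75   0.44 -16.39]
12.2833 gw 0.523 grasp chest [-0.1639 -0.3521  0.2419] tcp [ 0.4637 -0.2839  0.2236] F [ 2.1 -1.9 -5.8]
th 0.47157703735118184 r 0.28890386960091097
```

View pics/s11.png

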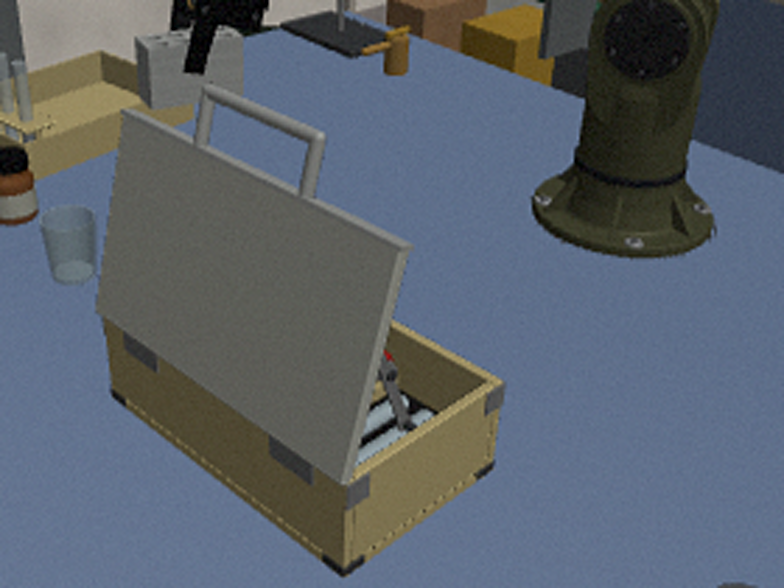

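```bash
python3 - <<'E'
from h import *
R=Rdown(YAW+np.pi/2,-15)
t=chest([-.03,-.045,0])+R.apply([0,0,.019])
rel([t[0],t[1],.18],R)
E
```

```text
shift [-0.0292  0.3334  0.0468] turn [ -4.49   0.05 -16.45]
```

Emit:
{"op": "play_rows", "data": {
  "series": [40,-0.001,0.015,0.002,-0.3,0,-1,40,-0.004,0.05,0.006,-0.7,0,-2.5,40,-0.007,0.09,0.012,-1.2,0,-4.5,40,-0.011,0.13,0.018,-1.8,0,-6.5,40,-0.015,0.17,0.024,-2.3,0,-8.5,40,-0.019,0.21,0.03,-2.8,0,-10.5,40,-0.022,0.25,0.036,-3.4,0,-12.5,40,-0.026,0.29,0.041,-4,0,-14.5,40,-0.028,0.32,0.045,-4.5,0,-16.4,40,-0.029,0.333,0.047,-4.5,0,-16.4]
}}

```text
time: 13.22
position: [0.5716, 0.0414, 0.1766]
tool_rot: [-0.123, 2.881, 0.025]
ft_force: [-0.4, 0.6, -7.9]
grip_width: 0.525
```

Emit:
{"op": "play_rows", "data": {
  "series": [40,0,0,0,0,0,0,40,0,0,0,0,0,0,40,0,0,0,0,0,0]
}}

```text
time: 13.47
position: [0.5718, 0.0336, 0.1776]
tool_rot: [-0.11, 2.881, 0.017]
ft_force: [0.9, -0.1, -8.0]
grip_width: 0.522
```

```bash
python3 pl.py; python3 look.py s12
```

```text
0.5223615983384919 [ 0.87518284 -0.13896007 -8.01980819]
[ 0.58543166  0.03512411 -0.01835259]
shift [-0.0241  0.0006 -0.0374] turn [ 0.1  -0.18 -0.07]
shift [0.0142 0.0003 0.1076] turn [ 0.1  -0.18 -0.07]
shift [0.0196 0.0002 0.1279] turn [ 0.1  -0.18 -0.07]
shift [0.0206 0.0002 0.1317] turn [ 0.1  -0.18 -0.07]
13.4667 gw 0.522 grasp chest [-0.0317 -0.0455  0.196 ] tcp [0.5718 0.0336 0.1776] F [ 0.9 -0.1 -8. ]
th 0.6214289365298195 r 0.15255860863289233
```

View pics/s12.png

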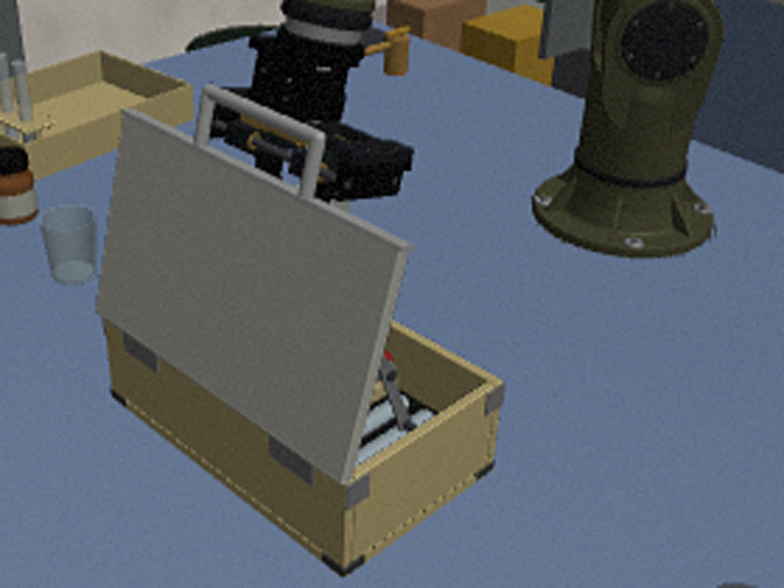

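View pics/s12t.png

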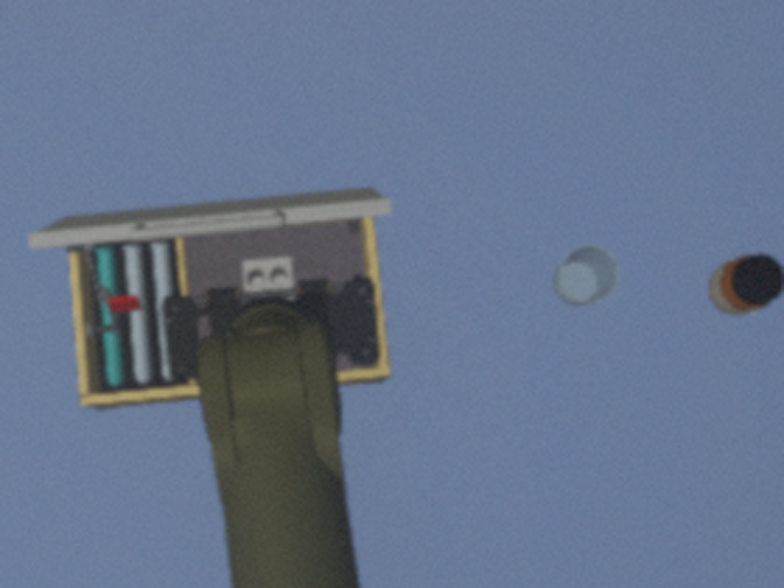

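The block hangs aligned over the bay (top crop ~(268,275)), clear of lid and walls. Lower to ~20 mm above the floor.

Emit:
{"op": "play_rows", "data": {
  "series": [40,-0.001,0,0.01,0,0,0,40,-0.001,0,0.025,0,0,0,40,0.002,0,0.045,0,0,0,40,0.006,0,0.065,0,0,0,40,0.01,0,0.085,0,0,0,40,0.014,0,0.1,0,0,0,40,0.0142,0,0.1076,0,0,0,40,0.0142,0,0.1076,0,0,0]
}}

```text
time: 14.23
position: [0.5864, 0.0345, 0.0704]
tool_rot: [-0.108, 2.881, 0.017]
ft_force: [-0.1, 0.1, -7.1]
grip_width: 0.524
```

```bash
python3 pl.py; python3 look.py s13
```

```text
0.5241493341619587 [-0.05269761  0.05948644 -7.14508918]
[ 0.58543166  0.03512411 -0.01835259]
shift [-0.0374  0.0011 -0.1448] turn [ 0.09 -0.15 -0.15]
shift [0.001  0.0007 0.0002] turn [ 0.09 -0.15 -0.15]
shift [0.0064 0.0007 0.0205] turn [ 0.09 -0.15 -0.15]
shift [0.0075 0.0007 0.0243] turn [ 0.09 -0.15 -0.15]
14.2333 gw 0.524 grasp chest [-0.017  -0.0458  0.0888] tcp [0.5864 0.0345 0.0704] F [-0.1  0.1 -7.1]
th -0.16700280666136155 r 0.10806380804259999
```

View pics/s13t.png

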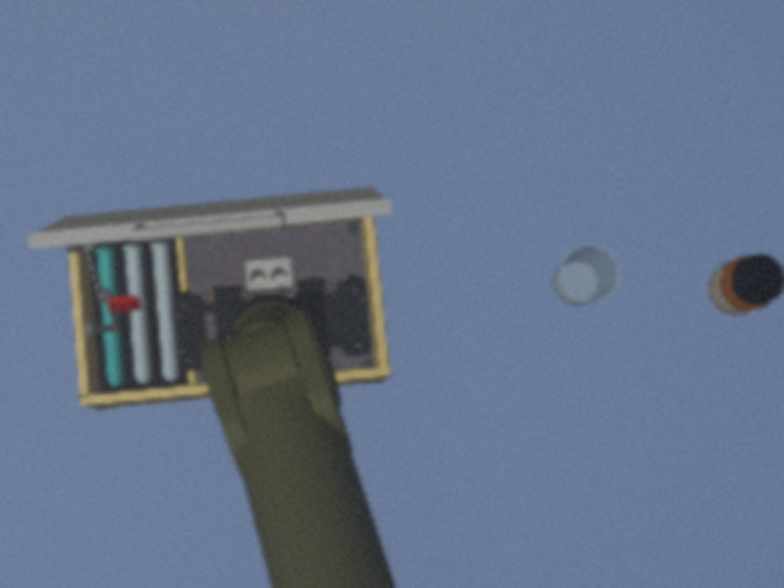

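Emit:
{"op": "play_rows", "data": {
  "series": [40,0.0015,0,0.006,0,0,0,40,0.003,0,0.012,0,0,0,40,0.0043,0,0.016,0,0,0,40,0.0048,0,0.018,0,0,0,40,0.0052,0,0.0195,0,0,0,40,0.0055,0,0.0205,0,0,0,40,0.0057,0,0.0213,0,0,0,40,0.0057,0,0.0213,0,0,0]
}}

```text
time: 15.0
position: [0.588, 0.036, 0.0506]
tool_rot: [-0.111, 2.876, 0.017]
ft_force: [0.4, 0.2, -8.0]
grip_width: 0.527
```

Emit:
{"op": "play_rows", "data": {
  "series": [40,0.0003,0,0.001,0,0,0,40,0.0005,0,0.002,0,0,0,40,0.0008,0,0.003,0,0,0,40,0.0008,0,0.003,0,0,0]
}}

```text
time: 15.33
position: [0.5883, 0.0359, 0.0482]
tool_rot: [-0.111, 2.876, 0.016]
ft_force: [-4.2, -0.7, -0.9]
grip_width: 0.521
```

Emit:
{"op": "play_rows", "data": {
  "series": [40,0.0002,0,0.0007,0,0,0,40,0.0003,0,0.0012,0,0,0,40,0.0003,0,0.0012,0,0,0,40,0.0003,0,0.0012,0,0,0]
}}

```text
time: 15.67
position: [0.5883, 0.0359, 0.0481]
tool_rot: [-0.111, 2.876, 0.014]
ft_force: [-11.5, -1.2, 13.4]
grip_width: 0.523
```

The block is bearing on the floor (13 N up). Open and withdraw.

Emit:
{"op": "play_rows", "data": {
  "series": [78,0,0,0,0,0,0,78,0,0,0,0,0,0,78,0,0,0,0,0,0,78,0,0,0,0,0,0,78,-0.003,0,-0.01,0,0,0,78,-0.008,0,-0.03,0,0,0,78,-0.018,0,-0.065,0,0,0,78,-0.028,0,-0.1,0,0,0,78,-0.038,0,-0.135,0,0,0,78,-0.05,0,-0.17,0,0,0]
}}

```text
time: 16.5
position: [0.5918, 0.0366, 0.2259]
tool_rot: [-0.113, 2.876, 0.017]
ft_force: [0.8, -0.2, -0.2]
grip_width: 0.778
```

```bash
python3 look.py s14; python3 stay.py
```

```text
16.5 gw 0.778 grasp chest [-0.0116 -0.044   0.2443] tcp [0.5918 0.0366 0.2259] F [ 0.8 -0.2 -0.2]
th 0.9181939230860743 r 0.17319182358900284
locked tab px [216.49799138 210.01333794] in crop [102.19437586 308.03734623]
seen 223.85714285714286 207.33333333333334 21 220 227 206 209
```

View pics/s14t.png

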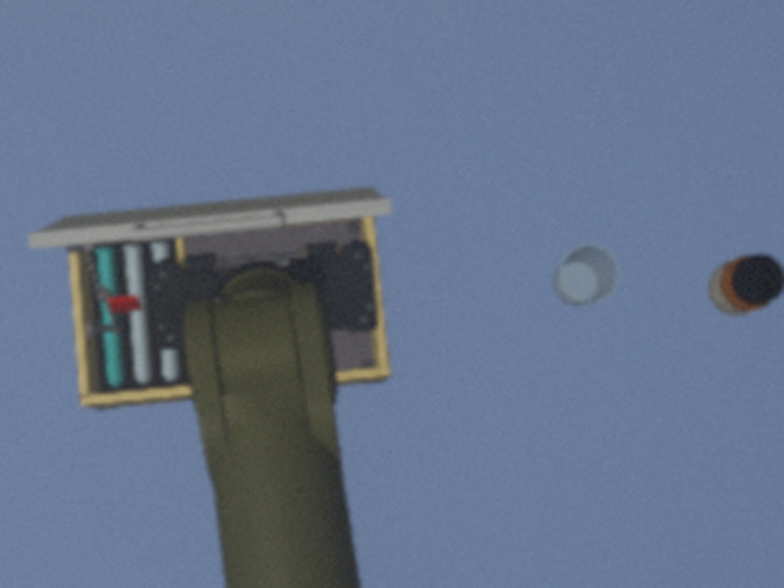

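```bash
python3 - <<'E'
from h import *
im=cams()
for z in(.13,.14,.15): print(tochest(back(im["top"],(223.8,207.4),z)[0]).round(4))
f=im["top"]["frame"][185:230,205:250,::-1]
cv2.imwrite("pics/tab.png",cv2.resize(f,None,fx=13,fy=13,interpolation=cv2.INTER_CUBIC))
f=im["scene"]["frame"][215:265,300:350,::-1]
cv2.imwrite("pics/tab2.png",cv2.resize(f,None,fx=11,fy=11,interpolation=cv2.INTER_CUBIC))
E
```

```text
[0.0037 0.1022 0.13  ]
[0.0024 0.1009 0.14  ]
[0.0011 0.0996 0.15  ]
```

View pics/tab.png

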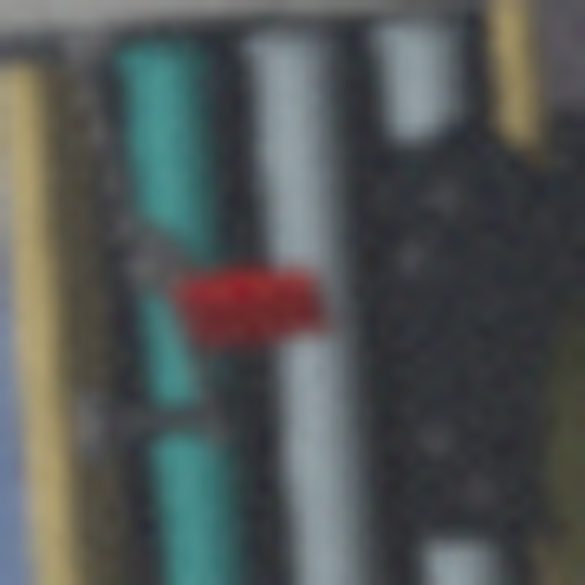

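View pics/tab2.png

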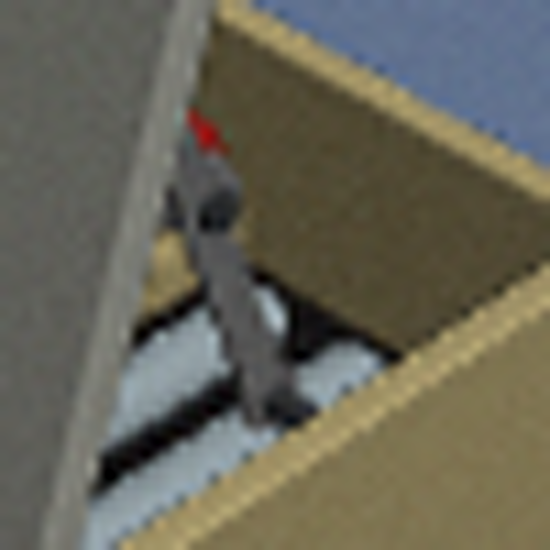

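The tab's face centre is at top-view px (223.7,208.2), which gives chest (0.000, 0.100) at z 0.14, against the −0.003 stated. Set up the push pose.

```bash
cat > tabp.py <<'E'
from h import *
from bench import *
R=Rdown(YAW+np.pi/2,-30)
p=np.array([.643,0,-.766]); T=np.array([-.001,.100,.140])
s=get_state();print(s["joint_positions"].__array__().round(3) if hasattr(s["joint_positions"],"__array__") else np.round(s["joint_positions"],3), tochest(s["position"]).round(4), s["ft_force"])
for d in(-.04,-.01,0,.03,.035): print(d,end=" ");rel(chest(T+d*p),R,s)
E
python3 tabp.py
```

```text
[ 0.804  0.051 -0.929  1.812  0.058  1.038  1.507] [-0.0072 -0.0447  0.2224] [ 0.48915102 -0.30755601 -0.11282673]
-0.04 shift [0.0323 0.1446 0.0452] turn [  0.09 -15.02  -0.04]
-0.01 shift [0.0196 0.1446 0.0724] turn [  0.09 -15.02  -0.04]
0 shift [0.0154 0.1446 0.0814] turn [  0.09 -15.02  -0.04]
0.03 shift [0.0027 0.1445 0.1086] turn [  0.09 -15.02  -0.04]
0.035 shift [0.0006 0.1445 0.1131] turn [  0.09 -15.02  -0.04]
```

Emit:
{"op": "play_rows", "data": {
  "series": [0,0.01,0.02,0,0,-4,0,0,0.02,0.05,0.005,0,-8,0,0,0.03,0.085,0.015,0,-12,0,0,0.032,0.12,0.03,0,-15,0,0,0.032,0.1445,0.045,0,-15,0,0,0.032,0.1445,0.045,0,-15,0,0,0.032,0.1445,0.045,0,-15,0],
  "force": 30
}}

```text
time: 17.38
position: [0.5597, 0.1806, 0.1697]
tool_rot: [-0.107, 2.618, 0.03]
ft_force: [0.3, -0.1, 0.3]
grip_width: 0.339
```

```bash
python3 tabp.py; python3 look.py s15
```

```text
[ 0.836 -0.207 -1.185  2.102 -0.07   0.617  1.308] [-0.0275  0.102   0.1697] [ 0.27561971 -0.1119355   0.32083636]
-0.04 shift [-0.0012 -0.002  -0.0005] turn [ 0.19 -0.13  0.21]
-0.01 shift [-0.0064 -0.0021  0.0291] turn [ 0.19 -0.13  0.21]
0 shift [-0.0082 -0.0021  0.0389] turn [ 0.19 -0.13  0.21]
0.03 shift [-0.0135 -0.0023  0.0684] turn [ 0.19 -0.13  0.21]
0.035 shift [-0.0144 -0.0023  0.0734] turn [ 0.19 -0.13  0.21]
17.3833 gw 0.339 grasp chest [-0.037   0.1019  0.1861] tcp [0.5597 0.1806 0.1697] F [ 0.3 -0.1  0.3]
th 0.5483390895665682 r 0.15120978810056157
```

View pics/s15.png

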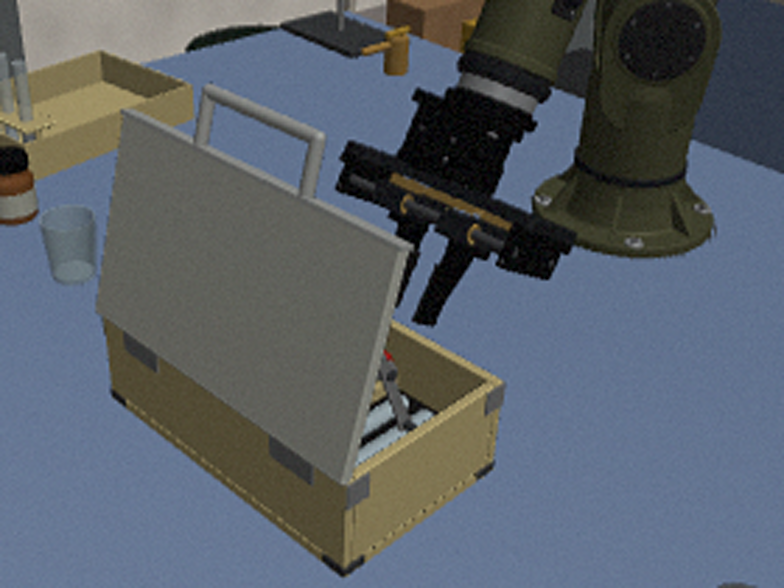

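View pics/s15t.png

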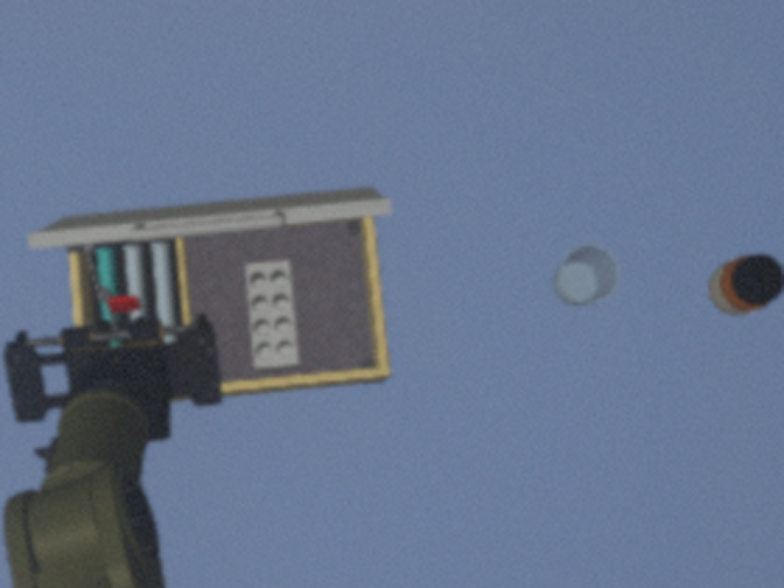

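The block stands upright in the bay (top crop ~(272,313)). Fingers are aimed at the tab; finish closing and approach to 10 mm.

Emit:
{"op": "play_rows", "data": {
  "series": [0,-0.001,-0.002,0,0,0,0,0,-0.002,-0.002,0.005,0,0,0,0,-0.004,-0.002,0.015,0,0,0,0,-0.0055,-0.002,0.025,0,0,0,0,-0.0064,-0.002,0.029,0,0,0,0,-0.0064,-0.002,0.029,0,0,0]
}}

```text
time: 17.98
position: [0.5827, 0.1757, 0.1493]
tool_rot: [-0.095, 2.617, 0.031]
ft_force: [-0.1, 0.4, -0.4]
grip_width: 0.003
```

```bash
python3 tabp.py; python3 look.py s16 280 400 130 230; python3 stay.py
```

```text
[ 0.954 -0.032 -1.355  2.084  0.24   0.579  1.066] [-0.0049  0.0954  0.1493] [-0.0933364   0.36911814 -0.41247721]
-0.04 shift [ 0.0082  0.0046 -0.0294] turn [ 0.09 -0.02 -0.31]
-0.01 shift [0.003  0.0046 0.0002] turn [ 0.09 -0.02 -0.31]
0 shift [0.0013 0.0046 0.01  ] turn [ 0.09 -0.02 -0.31]
0.03 shift [-0.004   0.0046  0.0396] turn [ 0.09 -0.02 -0.31]
0.035 shift [-0.0048  0.0046  0.0445] turn [ 0.09 -0.02 -0.31]
17.9833 gw 0.003 grasp chest [-0.0144  0.0953  0.1658] tcp [0.5827 0.1757 0.1493] F [-0.1  0.4 -0.4]
th 0.5082385318099367 r 0.12133155599603637
locked tab px [216.49799138 210.01333794] in crop [102.19437586 308.03734623]
seen 220.0 207.0 1 220 220 207 207
```

View pics/s16t.png

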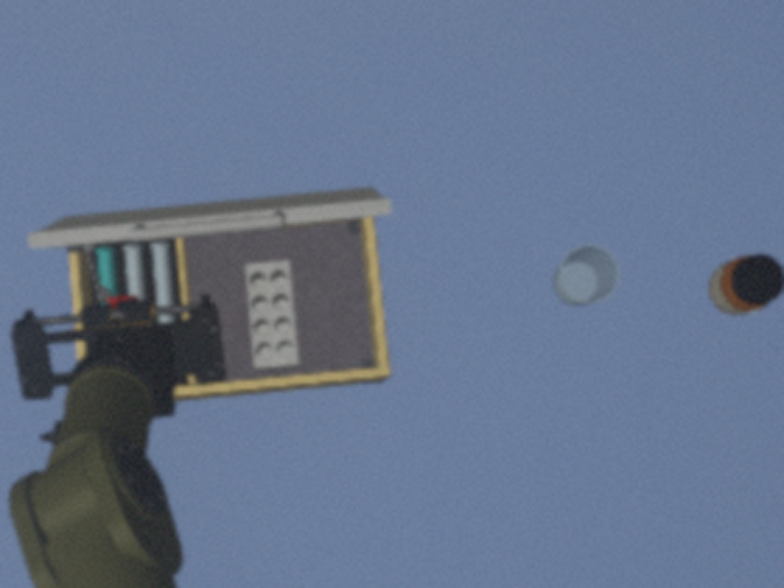

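Joint 3 is at -1.355, close to its -1.38 limit, so pushing on from here is risky. I'll fit a kinematic model to the recorded states to find a safer posture.

```bash
cat > kin.py <<'E'
from h import *
import itertools
D=[([1.2911,.3218,-.0701,1.4517,.0226,1.3708,-.0569],[.188,-.6216,.2215],[-3.1059,-.4596,.0006]),
([1.05346,.13875,-.52035,2.1202,-.02638,.65231,1.91665],[.4631,-.2806,.03813],[.315,2.863,-.039]),
([.804,.051,-.929,1.812,.058,1.038,1.507],[.5918,.0366,.2259],[-.113,2.876,.017]),
([.836,-.207,-1.185,2.102,-.07,.617,1.308],[.5597,.1806,.1697],[-.107,2.618,.03]),
([.954,-.032,-1.355,2.084,.24,.579,1.066],[.5827,.1757,.1493],[-.095,2.617,.031])]
def fk(q,L,s):
    d1,d3,d5,d7,a1,a3,a5,a6,psi=L
    E=lambda ax,a:Ro.from_euler(ax,a)
    R=E('z',s[0]*q[0]);p=np.array([0,0,d1])
    p=p+R.apply([a1,0,0])
    R=R*E('y',q[1])*E('z',s[1]*q[2]);p=p+R.apply([a3,0,d3])
    R=R*E('y',q[3])
    p=p+R.apply([a5,0,0]);R=R*E('z',s[2]*q[4]);p=p+R.apply([0,0,d5])
    R=R*E('y',q[5])
    p=p+R.apply([a6,0,0]);R=R*E('z',s[3]*q[6]+psi);p=p+R.apply([0,0,d7])
    return p,R
if __name__=="__main__":
    best=[]
    for s in itertools.product([-1],[1,-1],[1,-1],[1,-1]):
      for psi in(np.pi/2,-np.pi/2,0,np.pi):
        def f(L):
            r=[]
            for q,p,w in D:
                P,R=fk(q,L,s); r+=list((P-p)*5)+list((Ro.from_rotvec(w).inv()*R).as_rotvec())
            return np.array(r)
        o=least_squares(f,[.34,.4,.4,.25,0,0,0,0,psi]); best.append((o.cost,s,o.x.round(4).tolist(),f(o.x).round(3).reshape(-1,6)))
    best.sort(key=lambda b:b[0]); print(best[0][:3]);print(best[0][3]);print(best[1][:2])
E
python3 kin.py
```

```text
(np.float64(0.010690834995309456), (-1, -1, -1, -1), [0.2215, 0.5027, 0.5085, 0.4032, 0.0224, -0.075, -0.0086, -0.041, -4.7125])
[[ 0.114  0.033  0.018  0.     0.    -0.   ]
 [ 0.058  0.03   0.012  0.    -0.    -0.   ]
 [-0.01   0.    -0.036  0.     0.002  0.   ]
 [-0.012 -0.003 -0.013  0.     0.001  0.   ]
 [-0.008 -0.018  0.019 -0.     0.    -0.   ]]
(np.float64(0.010690834995309473), (-1, -1, -1, -1))
```

```bash
cat > kin2.py <<'E'
from kin import *
E=lambda ax,a:Ro.from_euler(ax,a)
def frames(q):
    R1=E('z',-q[0]);R2=R1*E('y',q[1]);R3=R2*E('z',-q[2]);R4=R3*E('y',q[3]);R5=R4*E('z',-q[4]);R6=R5*E('y',q[5]);R7=R6*E('z',-q[6])
    return R1,R2,R3,R4,R5,R6,R7*E('z',np.pi/2)
def cols(q):
    F=frames(q);e=np.eye(3)
    return [e[2],F[2].apply(e[2]),F[4].apply(e[2]),F[6].apply(e[2]),F[0].apply(e[1]),F[2].apply(e[1]),F[4].apply(e[1]),F[2].apply(e[0]),F[4].apply(e[0]),F[0].apply(e[0])]
def fit(idx,DD=D):
    A=np.vstack([np.array(cols(q)).T[:,idx] for q,_,_ in DD]);b=np.concatenate([p for _,p,_ in DD])
    x,*_=np.linalg.lstsq(A,b,rcond=None); return x,(A@x-b).reshape(-1,3)
if __name__=="__main__":
    for idx in([0,1,2,3],[0,1,2,3,4,5,6],[0,1,2,3,7,8,9],list(range(10))):
        x,r=fit(idx);print(idx,x.round(4));print((r*1e3).round(1).tolist())
E
python3 kin2.py
```

```text
[0, 1, 2, 3] [0.2285 0.4826 0.5024 0.3653]
[[23.0, 13.3, -1.3], [11.9, 19.4, 4.2], [-1.0, 19.1, -3.1], [-5.2, 20.0, -1.4], [-2.2, 16.1, 1.5]]
[0, 1, 2, 3, 4, 5, 6] [ 2.508e-01  4.658e-01  5.140e-01  3.668e-01 -1.560e-02 -1.040e-02
 -5.000e-04]
[[0.3, -0.3, 1.1], [0.1, 0.1, 0.6], [0.0, -0.3, -2.5], [0.0, -0.4, 0.3], [-0.2, 0.5, 0.6]]
[0, 1, 2, 3, 7, 8, 9] [ 0.2171  0.4919  0.4994  0.3776 -0.0206 -0.0121  0.0222]
[[23.0, 8.0, 3.0], [12.8, 5.0, 4.1], [-2.2, 0.7, -3.8], [-2.8, 0.6, -3.7], [-0.8, -5.2, 0.4]]
[0, 1, 2, 3, 4, 5, 6, 7, 8, 9] [ 2.486e-01  4.655e-01  5.139e-01  3.642e-01 -1.470e-02 -1.140e-02
 -5.000e-04  7.000e-04  0.000e+00 -6.000e-04]
[[0.1, -0.2, 1.0], [-0.1, 0.0, 0.5], [0.2, -0.3, -2.5], [-0.1, -0.2, 0.4], [-0.1, 0.7, 0.5]]
```

```bash
cat > ik.py <<'E'
from kin2 import *
X,_=fit([0,1,2,3,4,5,6])
LO=np.array([-2.86,-.3,-1.38,.06,-1.56,.09,-2.69]);HI=np.array([2.86,2.09,1.24,2.45,4.7,2.05,2.69])
def FK(q): return np.array(cols(q)).T[:,:7]@X, frames(q)[6]
def err(q,p,R,wr=.3):
    P,Q=FK(q); return np.r_[p-P, (R*Q.inv()).as_rotvec()]
def jac(q):
    J=np.zeros((6,7));P,Q=FK(q);h=1e-5
    for i in range(7):
        d=np.array(q,float);d[i]+=h;P2,Q2=FK(d);J[:,i]=np.r_[(P2-P)/h,(Q2*Q.inv()).as_rotvec()/h]
    return J
def track(q,p,R,n=30,lam=1e-3):
    q=np.array(q,float);P0,Q0=FK(q);w=(R*Q0.inv()).as_rotvec()
    for k in range(1,n+1):
        pk=P0+(p-P0)*k/n;Rk=Ro.from_rotvec(w*k/n)*Q0
        for _ in range(4):
            J=jac(q);e=err(q,pk,Rk);q=q+J.T@np.linalg.solve(J@J.T+lam**2*np.eye(6),e)
    return q
if __name__=="__main__":
    for a,b in((2,3),(3,4)):
        q=track(D[a][0],np.array(D[b][1]),Ro.from_rotvec(D[b][2]));print(q.round(3),D[b][0])
    q=D[0][0]
    q=track(q,np.array([.4537,.0645,.2]),Rdown(YAW)); print("bar",q.round(3))
    q=track(q,bar(1.3)+[0,0,.07],Rdown(YAW)); print("up",q.round(3))
    q=track(q,np.array(D[1][1])+[0,0,.15],Ro.from_rotvec(D[1][2]));q=track(q,np.array(D[1][1]),Ro.from_rotvec(D[1][2]));print("blk",q.round(3),D[1][0])
E
python3 ik.py
```

```text
[ 0.73  -0.17  -1.105  2.104  0.013  0.616  1.237] [0.836, -0.207, -1.185, 2.102, -0.07, 0.617, 1.308]
[ 1.074 -0.05  -1.461  2.084  0.2    0.572  1.103] [0.954, -0.032, -1.355, 2.084, 0.24, 0.579, 1.066]
bar [ 0.681 -0.071 -0.834  1.913 -0.055  1.276 -0.059]
up [ 0.416  0.373 -0.853  1.148  0.282  1.735 -0.277]
blk [ 1.081  0.143 -0.549  2.12  -0.018  0.652  1.91 ] [1.05346, 0.13875, -0.52035, 2.1202, -0.02638, 0.65231, 1.91665]
```

```bash
cat > srch.py <<'E'
from ik import *
p=np.array([.643,0,-.766]); T=np.array([-.001,.100,.140])
def Rt(yaw_off,tilt):  # tool leaning top toward robot by tilt, roll by yaw_off (deg) about tool z
    return Rdown(YAW+np.pi/2,-tilt)*Ro.from_euler('z',yaw_off,degrees=True)
q0=np.array(D[4][0])
q1=track(q0,chest([-.06,.09,.22]),Rt(0,20),15);print("up",q1.round(2))
for roll in(0,45,90,135,-45,-90):
  for tilt in(0,10,20,30):
    q=track(q1,chest([-.06,.09,.22]),Rt(roll,tilt),25)
    qa=track(q,chest(T-.02*p),Rt(roll,tilt),15); qb=track(qa,chest(T+.035*p),Rt(roll,tilt),15)
    ok=all(((x>LO+.05)&(x<HI-.05)).all() for x in(q,qa,qb))
    print(roll,tilt,ok,q.round(2),qb.round(2))
E
python3 srch.py
```

```text
up [ 0.8  -0.22 -1.08  1.96 -0.14  0.94  1.41]
0 0 True [ 0.65  0.29 -1.17  1.67  0.28  1.36  1.08] [ 0.42  0.57 -1.01  1.6   0.5   1.26  0.97]
0 10 True [ 0.81  0.06 -1.22  1.82  0.12  1.14  1.21] [ 0.49  0.44 -1.04  1.76  0.52  1.04  0.93]
0 20 True [ 0.8  -0.22 -1.08  1.96 -0.14  0.94  1.41] [ 0.59  0.32 -1.11  1.92  0.57  0.82  0.85]
0 30 False [ 0.68 -0.38 -0.95  2.11 -0.28  0.76  1.5 ] [ 1.67 -0.23 -1.97  2.06 -0.15  0.48  1.4 ]
45 0 True [ 0.65  0.3  -1.18  1.67  0.28  1.36  0.29] [ 0.42  0.57 -1.02  1.6   0.51  1.26  0.18]
45 10 False [ 0.95  0.09 -1.37  1.81  0.16  1.15  0.39] [ 0.53  0.47 -1.1   1.76  0.56  1.06  0.12]
45 20 False [ 0.98 -0.31 -1.19  1.96 -0.29  0.96  0.74] [ 1.79 -0.37 -1.98  1.91 -0.4   0.76  0.85]
45 30 False [ 0.85 -0.48 -1.04  2.11 -0.46  0.79  0.86] [ 1.55 -0.34 -1.79  2.06 -0.42  0.51  0.84]
90 0 True [ 0.64  0.29 -1.16  1.67  0.27  1.36 -0.48] [ 0.41  0.56 -1.    1.6   0.49  1.26 -0.6 ]
90 10 False [ 1.43 -0.33 -1.55  1.81 -0.34  1.17  0.03] [ 1.91 -0.54 -1.96  1.76 -0.57  1.04  0.19]
90 20 False [ 1.15 -0.47 -1.25  1.96 -0.5   1.02  0.13] [ 1.7  -0
[... 640 characters left out ...]
 10 True [ 0.71  0.04 -1.11  1.82  0.1   1.14  2.01] [ 0.45  0.41 -0.98  1.76  0.47  1.02  1.75]
-45 20 True [ 0.64 -0.18 -0.96  1.97 -0.07  0.94  2.13] [ 0.49  0.27 -0.98  1.92  0.49  0.79  1.7 ]
-45 30 False [ 0.52 -0.32 -0.83  2.11 -0.15  0.74  2.17] [ 0.59  0.17 -1.07  2.07  0.63  0.58  1.53]
-90 0 False [ 0.6   0.27 -1.1   1.67  0.24  1.35  2.68] [ 0.39  0.55 -0.96  1.6   0.46  1.24  2.56]
-90 10 False [ 0.62  0.03 -1.02  1.82  0.09  1.14  2.8 ] [ 0.41  0.39 -0.92  1.76  0.44  1.01  2.56]
-90 20 False [ 0.52 -0.16 -0.86  1.97 -0.03  0.94  2.88] [ 0.41  0.24 -0.88  1.92  0.44  0.78  2.52]
-90 30 False [ 0.37 -0.29 -0.72  2.12 -0.06  0.74  2.87] [ 0.41  0.13 -0.88  2.07  0.54  0.55  2.38]
```

```bash
cat > s2.py <<'E'
from srch import *
print("---")
for roll,tilt in((0,20),(-10,20),(-20,20),(-20,23),(-30,25)):
    q=track(q0,chest([-.05,.095,.19]),Rt(0,25),15);q=track(q,chest([-.06,.09,.22]),Rt(roll,tilt),15)
    o=[q]
    for d in(-.02,0,.01,.02,.035): q=track(q,chest(T+d*p),Rt(roll,tilt),8);o.append(q)
    print(roll,tilt,np.array(o)[:,[1,2,4,5]].round(2).tolist())
E
python3 s2.py | sed -n '/---/,$p'
```

```text
---
0 20 [[-0.21, -1.06, -0.13, 0.94], [0.15, -1.23, 0.35, 0.84], [0.22, -1.18, 0.45, 0.84], [0.25, -1.16, 0.49, 0.83], [0.28, -1.13, 0.52, 0.83], [0.31, -1.1, 0.57, 0.82]]
-10 20 [[-0.2, -1.03, -0.11, 0.94], [0.13, -1.18, 0.33, 0.84], [0.2, -1.14, 0.42, 0.83], [0.23, -1.12, 0.46, 0.82], [0.26, -1.1, 0.5, 0.82], [0.3, -1.07, 0.54, 0.81]]
-20 20 [[-0.19, -1.0, -0.09, 0.94], [0.12, -1.13, 0.31, 0.83], [0.19, -1.1, 0.4, 0.82], [0.22, -1.08, 0.44, 0.82], [0.25, -1.06, 0.48, 0.81], [0.29, -1.03, 0.52, 0.8]]
-20 23 [[-0.24, -0.96, -0.13, 0.88], [0.06, -1.16, 0.28, 0.76], [0.14, -1.13, 0.4, 0.75], [0.18, -1.11, 0.45, 0.75], [0.21, -1.09, 0.49, 0.74], [0.25, -1.06, 0.55, 0.74]]
-30 25 [[-0.26, -0.91, -0.13, 0.84], [0.02, -1.12, 0.25, 0.71], [0.1, -1.1, 0.38, 0.7], [0.14, -1.08, 0.44, 0.7], [0.17, -1.07, 0.49, 0.69], [0.22, -1.03, 0.55, 0.69]]
```

```bash
cat > tp2.py <<'E'
from h import *
from bench import *
def Rt(r,t): return Rdown(YAW+np.pi/2,-t)*Ro.from_euler('z',r,degrees=True)
p=np.array([.643,0,-.766]); T=np.array([-.001,.100,.140])
s=get_state();print(np.round(s["joint_positions"],3),tochest(s["position"]).round(4), np.round(s["ft_force"],1),s["time"])
rel(chest([-.05,.095,.19]),Rt(0,25),s);rel(chest([-.055,.095,.21]),Rt(-10,20),s)
for d in(-.02,-.008,0,.01,.02,.03,.035): print(d,end=" ");rel(chest(T+d*p),Rt(-10,20),s)
E
python3 tp2.py|head -3
```

```text
[ 0.953 -0.038 -1.356  2.084  0.235  0.579  1.069] [-0.0053  0.0972  0.1503] [ 0.6 -0.4 -0.6] 18.1833
shift [ 0.0188 -0.0022 -0.0568] turn [ 0.05  5.09 -0.12]
shift [ 0.0131 -0.0022 -0.0766] turn [ -0.83  10.07 -10.09]
```

Emit:
{"op": "play_rows", "data": {
  "series": [0,0.009,-0.001,-0.028,0,2.5,0,0,0.019,-0.002,-0.057,0,5,0,0,0.016,-0.002,-0.067,-0.4,7.5,-5,0,0.013,-0.002,-0.077,-0.8,10,-10,0,0.013,-0.002,-0.077,-0.8,10,-10,0,0.013,-0.002,-0.077,-0.8,10,-10]
}}

```text
time: 18.68
position: [0.533, 0.173, 0.211]
tool_rot: [-0.348, 2.767, -0.023]
ft_force: [0.1, 0.9, -1.4]
grip_width: 0.001
```

```bash
python3 tp2.py
```

```text
[ 0.772 -0.176 -1.091  1.963 -0.085  0.918  1.521] [-0.0547  0.0965  0.211 ] [ 0.1  0.9 -1.4] 18.6833
shift [ 0.0031 -0.001   0.0213] turn [ 0.46 -4.76  9.88]
shift [ 0.0009 -0.0013  0.0008] turn [ 0.    0.23 -0.11]
-0.02 shift [-0.0194  0.0002  0.0663] turn [ 0.    0.23 -0.11]
-0.008 shift [-0.0234 -0.0005  0.0776] turn [ 0.    0.23 -0.11]
0 shift [-0.026  -0.001   0.0852] turn [ 0.    0.23 -0.11]
0.01 shift [-0.0294 -0.0016  0.0946] turn [ 0.    0.23 -0.11]
0.02 shift [-0.0327 -0.0022  0.104 ] turn [ 0.    0.23 -0.11]
0.03 shift [-0.036  -0.0028  0.1134] turn [ 0.    0.23 -0.11]
0.035 shift [-0.0377 -0.0031  0.1181] turn [ 0.    0.23 -0.11]
```

Emit:
{"op": "play_rows", "data": {
  "series": [0,-0.009,0,0.033,0,0,0,0,-0.0194,0,0.066,0,0,0,0,-0.0215,0,0.072,0,0,0,0,-0.0234,-0.0005,0.0776,0,0,0,0,-0.025,-0.001,0.082,0,0,0,0,-0.026,-0.001,0.0852,0,0,0,0,-0.026,-0.001,0.0852,0,0,0]
}}

```text
time: 19.27
position: [0.5847, 0.1802, 0.1381]
tool_rot: [-0.35, 2.771, -0.023]
ft_force: [-1.8, -0.7, 0.8]
grip_width: 0.002
```

```bash
python3 tp2.py; python3 look.py s17 280 400 150 250
```

```text
[ 0.698  0.219 -1.195  1.941  0.451  0.834  1.108] [-0.0026  0.0997  0.1381] [-1.8 -0.7  0.8] 19.2667
shift [ 0.0272  0.     -0.065 ] turn [ 0.48 -5.    9.94]
shift [ 0.0251 -0.0003 -0.0855] turn [ 0.05 -0.   -0.05]
-0.02 shift [ 0.0045  0.0011 -0.02  ] turn [ 0.05 -0.   -0.05]
-0.008 shift [ 0.0005  0.0004 -0.0088] turn [ 0.05 -0.   -0.05]
0 shift [-0.0022 -0.0001 -0.0012] turn [ 0.05 -0.   -0.05]
0.01 shift [-0.0056 -0.0007  0.0082] turn [ 0.05 -0.   -0.05]
0.02 shift [-0.009  -0.0013  0.0176] turn [ 0.05 -0.   -0.05]
0.03 shift [-0.0123 -0.0019  0.027 ] turn [ 0.05 -0.   -0.05]
0.035 shift [-0.014  -0.0022  0.0316] turn [ 0.05 -0.   -0.05]
19.2667 gw 0.002 grasp chest [-0.0091  0.0997  0.1559] tcp [0.5847 0.1802 0.1381] F [-1.8 -0.7  0.8]
th 0.45670922024915783 r 0.11191894559544514
```

View pics/s17.png

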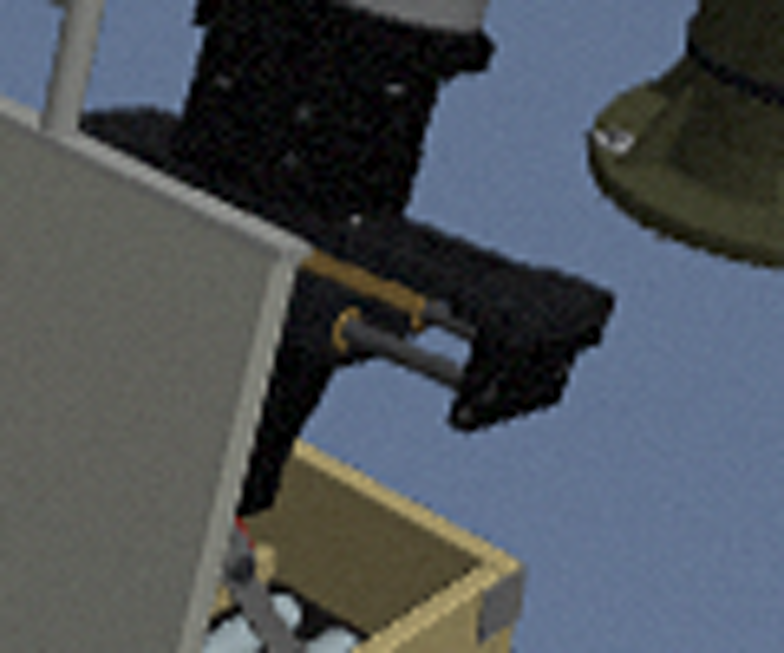

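View pics/s17t.png

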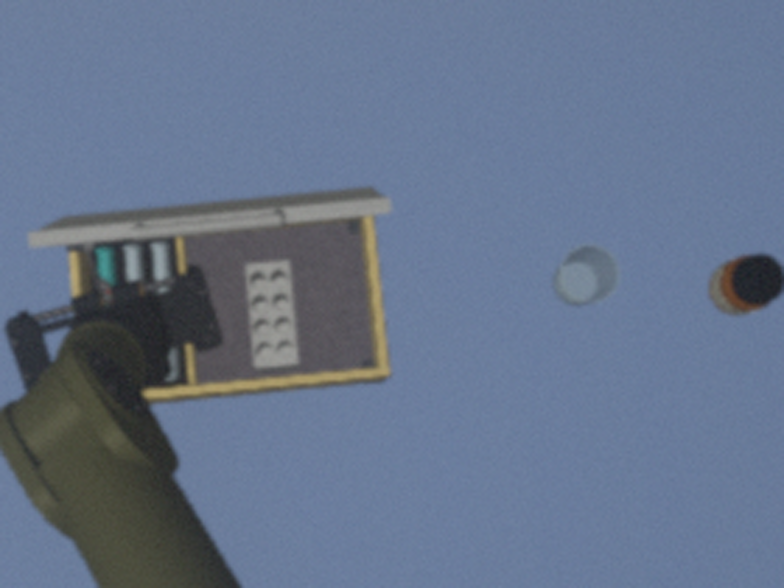

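Fingertips touch the red tab's face. Push along the break direction.

Emit:
{"op": "play_rows", "data": {
  "series": [0,-0.0035,-0.0003,0.003,0,0,0,0,-0.0045,-0.0005,0.006,0,0,0,0,-0.0056,-0.0007,0.009,0,0,0,0,-0.0068,-0.001,0.0125,0,0,0]
}}

```text
time: 19.7
position: [0.5981, 0.1813, 0.1311]
tool_rot: [-0.35, 2.765, -0.024]
ft_force: [-1.2, -0.6, 7.0]
grip_width: 0.01
```

Emit:
{"op": "play_rows", "data": {
  "series": [0,-0.0012,-0.0002,0.0033,0,0,0,0,-0.0025,-0.0004,0.0067,0,0,0,0,-0.0037,-0.0006,0.01,0,0,0,0,-0.005,-0.0008,0.0135,0,0,0]
}}

```text
time: 20.03
position: [0.6055, 0.1821, 0.1243]
tool_rot: [-0.34, 2.772, -0.031]
ft_force: [-71.9, -19.0, 88.2]
grip_width: 0.003
```

```bash
python3 tp2.py; python3 look.py s18 
```

```text
[ 0.609  0.296 -1.13   1.91   0.552  0.84   1.034] [0.0182 0.1    0.1243] [-71.9 -19.   88.2] 20.0333
shift [ 0.0419  0.0015 -0.0851] turn [ 0.04 -4.98  9.63]
shift [ 0.0398  0.001  -0.1056] turn [-0.38 -0.03 -0.38]
-0.02 shift [ 0.0193  0.003  -0.0401] turn [-0.38 -0.03 -0.38]
-0.008 shift [ 0.0152  0.0024 -0.0289] turn [-0.38 -0.03 -0.38]
0 shift [ 0.0125  0.002  -0.0213] turn [-0.38 -0.03 -0.38]
0.01 shift [ 0.0092  0.0015 -0.0119] turn [-0.38 -0.03 -0.38]
0.02 shift [ 0.0058  0.001  -0.0025] turn [-0.38 -0.03 -0.38]
0.03 shift [0.0024 0.0005 0.0069] turn [-0.38 -0.03 -0.38]
0.035 shift [0.0007 0.0002 0.0116] turn [-0.38 -0.03 -0.38]
20.0333 gw 0.003 grasp chest [0.0117 0.1001 0.1422] tcp [0.6055 0.1821 0.1243] F [-71.9 -19.   88.2]
th 0.42779003976736646 r 0.08707181658900726
```

View pics/s18.png

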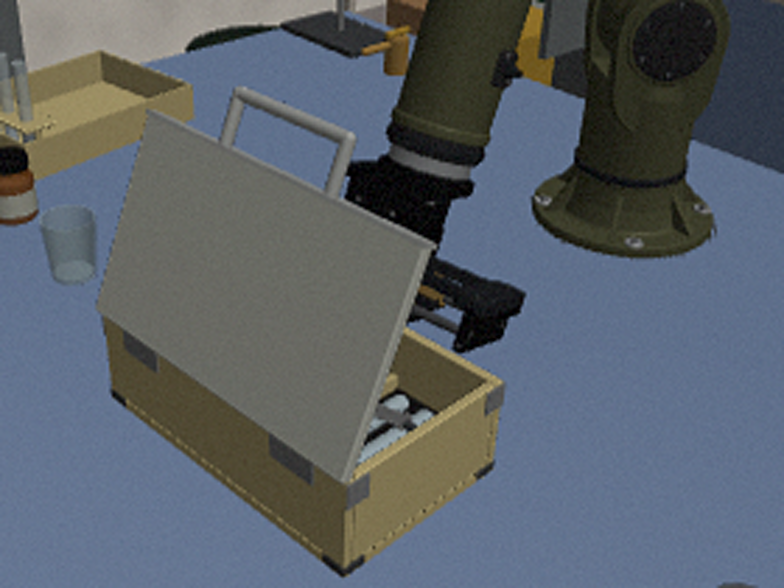

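View pics/s18t.png

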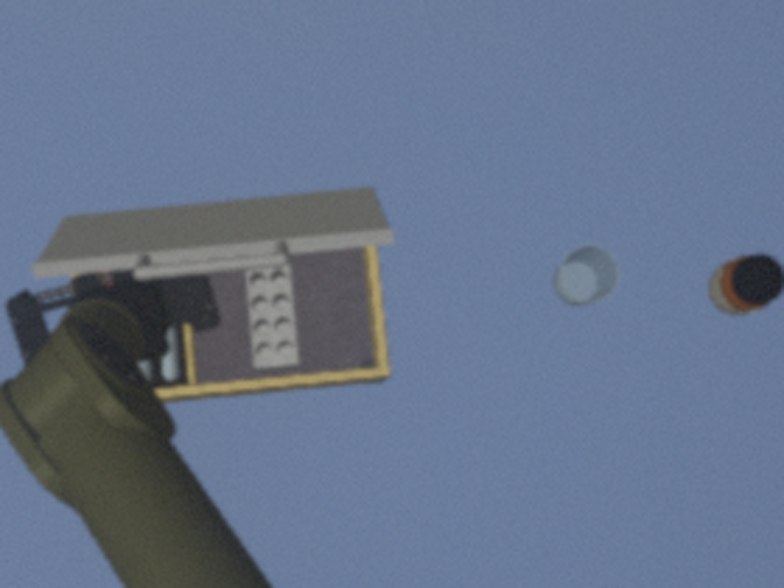

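Force jumped to ~114 N: something jammed. Back off at once.

Emit:
{"op": "play_rows", "data": {
  "series": [0,0.002,0.0004,-0.004,0,0,0,0,0.005,0.001,-0.0085,0,0,0]
}}

```text
time: 20.3
position: [0.5999, 0.1817, 0.1277]
tool_rot: [-0.349, 2.765, -0.025]
ft_force: [-0.5, -0.5, -0.5]
grip_width: 0.007
```

```bash
python3 tp2.py|head -1; python3 look.py s19 280 400 150 250 
```

```text
[ 0.638  0.272 -1.15   1.925  0.524  0.827  1.059] [0.0127 0.1    0.1277] [-0.5 -0.5 -0.5] 20.3
20.3 gw 0.007 grasp chest [0.0061 0.1    0.1455] tcp [0.5999 0.1817 0.1277] F [-0.5 -0.5 -0.5]
th 0.433010852093238 r 0.09362314233133158
```

View pics/s19.png

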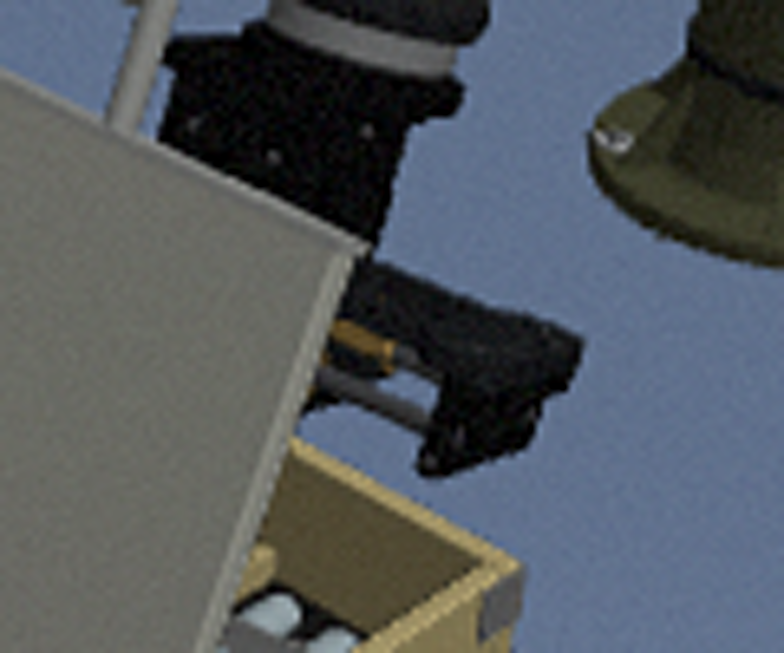

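View pics/s19t.png

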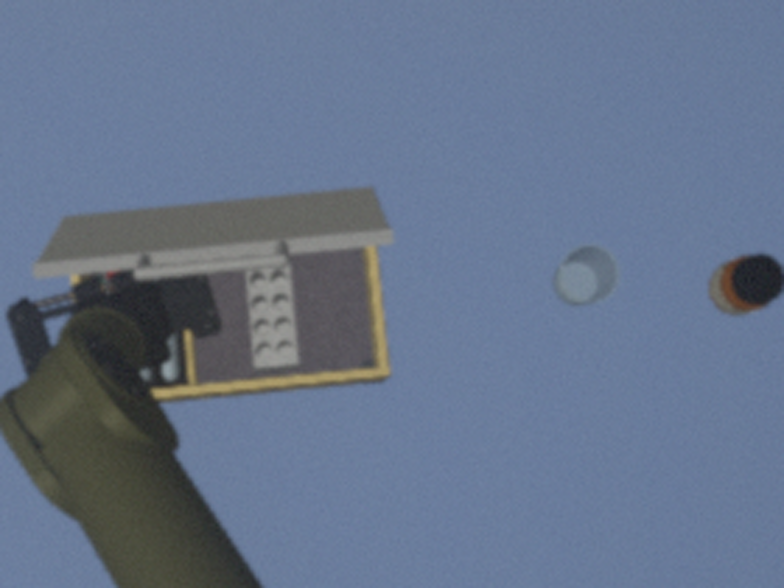

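```bash
cat > lidang.py <<'E'
from h import *
im=cams()
def lid(th,r,y,n): return chest([.09-r*np.cos(th)+n*np.sin(th),y,.104+r*np.sin(th)+n*np.cos(th)])
if __name__=="__main__":
    for th in np.arange(.95,1.36,.05):
        a=[((proj(im["top"],lid(th,.187,y,n))[0]-[180,100])*2.8).round(0).tolist() for y in(.162,-.162) for n in(0,.012)]
        b=[((proj(im["scene"],lid(th,.187,.162,n))[0]-[180,100])*2.8).round(0).tolist() for n in(0,.012)]
        print(round(th,2),a,b)
E
python3 lidang.py
```

```text
0.95 [[40.0, 315.0], [38.0, 304.0], [393.0, 281.0], [392.0, 270.0]] [[465.0, 252.0], [457.0, 248.0]]
1.0 [[39.0, 306.0], [36.0, 294.0], [393.0, 272.0], [392.0, 260.0]] [[459.0, 249.0], [450.0, 246.0]]
1.05 [[37.0, 297.0], [35.0, 284.0], [392.0, 263.0], [391.0, 250.0]] [[452.0, 247.0], [443.0, 245.0]]
1.1 [[35.0, 287.0], [33.0, 275.0], [391.0, 253.0], [391.0, 241.0]] [[445.0, 245.0], [435.0, 244.0]]
1.15 [[34.0, 277.0], [32.0, 265.0], [391.0, 243.0], [390.0, 230.0]] [[437.0, 244.0], [427.0, 244.0]]
1.2 [[32.0, 267.0], [30.0, 254.0], [390.0, 233.0], [389.0, 220.0]] [[430.0, 244.0], [419.0, 244.0]]
1.25 [[31.0, 257.0], [29.0, 244.0], [389.0, 223.0], [388.0, 210.0]] [[421.0, 244.0], [411.0, 245.0]]
1.3 [[29.0, 247.0], [27.0, 234.0], [389.0, 213.0], [387.0, 199.0]] [[413.0, 245.0], [402.0, 247.0]]
1.35 [[28.0, 236.0], [26.0, 223.0], [388.0, 202.0], [386.0, 189.0]] [[404.0, 247.0], [393.0, 250.0]]
```

Lid rests at ~1.15 rad, contact force is now zero. Withdraw toward the robot and check whether the stay stays broken.

```bash
python3 - <<'E'
from h import *
from tp2 import Rt
p0=tochest(get_state()["position"]) if 0 else None
from bench import get_state
p=get_state()["position"]; c=tochest(p)
print(c);rel(chest(c+[-.05,0,.01]));rel(chest(c+[-.1,0,.06]));
from ik import track
q=get_state()["joint_positions"]
R=Ro.from_rotvec(get_state()["tool_rot"])
q1=track(q,chest(c+[-.05,0,.01]),R,10);q2=track(q1,chest(c+[-.1,0,.06]),R,10);print(q1.round(2),q2.round(2))
q3=track(q1,chest(c+[-.09,-.06,.12]),Rt(0,0),20);print(q3.round(2))
E
```

```text
[ 0.637  0.275 -1.148  1.928  0.524  0.826  1.059] [0.011  0.0993 0.1247] [ 0.1  0.5 -0.3] 20.5
shift [ 0.0351  0.0018 -0.0823] turn [ 0.42 -4.89  9.95]
shift [ 0.0329  0.0014 -0.1028] turn [-0.02  0.1  -0.04]
-0.02 shift [ 0.0125  0.0029 -0.0373] turn [-0.02  0.1  -0.04]
-0.008 shift [ 0.0085  0.0022 -0.026 ] turn [-0.02  0.1  -0.04]
0 shift [ 0.0058  0.0017 -0.0185] turn [-0.02  0.1  -0.04]
0.01 shift [ 0.0024  0.0011 -0.0091] turn [-0.02  0.1  -0.04]
0.02 shift [-0.0009  0.0005  0.0003] turn [-0.02  0.1  -0.04]
0.03 shift [-0.0043 -0.0001  0.0097] turn [-0.02  0.1  -0.04]
0.035 shift [-0.0059 -0.0003  0.0144] turn [-0.02  0.1  -0.04]
[0.0109961  0.09931275 0.12468235]
shift [ 0.0429  0.0075 -0.0266] turn [0. 0. 0.]
shift [ 0.0722  0.0127 -0.0907] turn [0. 0. 0.]
[ 0.83  0.09 -1.28  2.02  0.29  0.78  1.21] [ 0.76 -0.28 -1.07  2.06 -0.21  0.88  1.6 ]
[ 0.85  0.19 -1.23  1.7   0.18  1.38  1.24]
```

Emit:
{"op": "play_rows", "data": {
  "series": [0,0.012,0.002,-0.012,0,0,0,0,0.028,0.005,-0.02,0,0,0,0,0.043,0.0075,-0.027,0,0,0,0,0.043,0.0075,-0.027,0,0,0]
}}

```text
time: 20.83
position: [0.5454, 0.1769, 0.1341]
tool_rot: [-0.352, 2.771, -0.028]
ft_force: [-0.5, -0.2, -0.1]
grip_width: 0.003
```

```bash
python3 tp2.py|head -1; python3 look.py s20; python3 stay.py 
```

```text
[ 0.836  0.077 -1.289  2.026  0.281  0.786  1.214] [-0.0421  0.0994  0.1341] [-0.5 -0.2 -0.1] 20.8333
20.8333 gw 0.003 grasp chest [-0.0486  0.0995  0.1519] tcp [0.5454 0.1769 0.1341] F [-0.5 -0.2 -0.1]
th 0.30707531614887434 r 0.14661984625507565
locked tab px [216.49799138 210.01333794] in crop [102.19437586 308.03734623]
seen 223.42222222222222 199.9777777777778 45 220 228 197 203
```

View pics/s20.png

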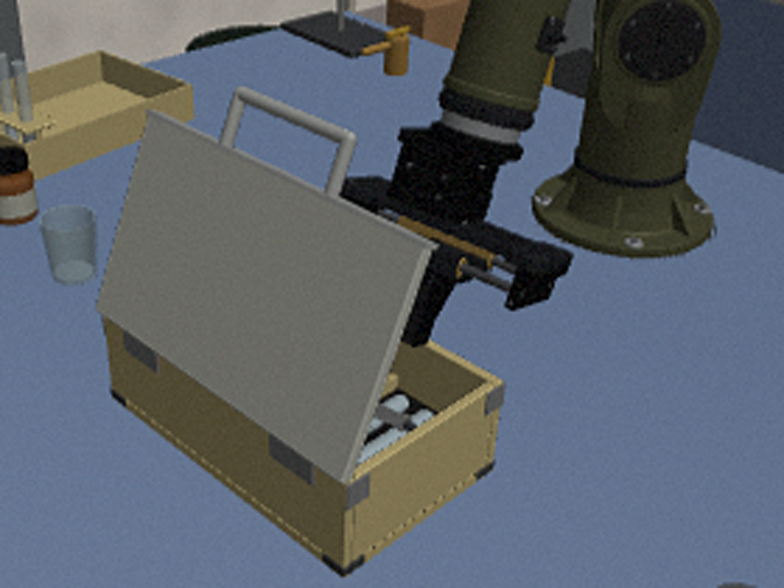

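View pics/s20t.png

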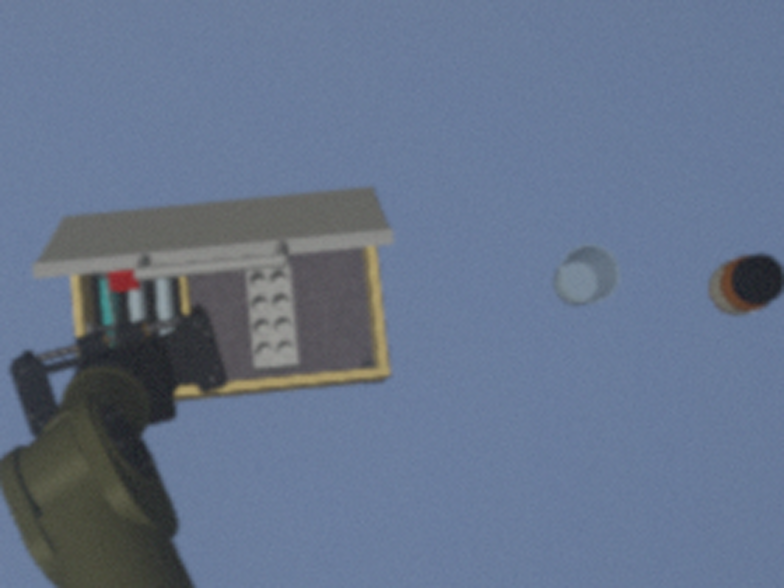

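The stay remains broken (tab at top-crop ~(123,280), lid steady at 1.15). Now plan the grip on the bar and the lowering.

```bash
cat > low.py <<'E'
from ik import *
from tp2 import Rt
from bench import get_state
s=get_state();q=np.array(s["joint_positions"])
c=tochest(s["position"]);R0=Ro.from_rotvec(s["tool_rot"])
def go(n,p,R,k=20):
    global q; q=track(q,p,R,k); ok=((q>LO+.03)&(q<HI-.03)).all(); print(n,q.round(2),ok)
go("a",chest([-.09,.07,.25]),Rt(0,10)); 
for off in (0,np.pi):
    qs=q.copy()
    go("b",chest([-.06,0,.40]),Rdown(YAW+off),40)
    go("c",bar(1.15)+[0,0,.08],Rdown(YAW+off)); go("d",bar(1.15)-[0,0,.019],Rdown(YAW+off))
    for t in(.9,.6,.3,0,-.03): go(t,bar(t)-[0,0,.019],Rdown(YAW+off))
    q=qs
E
python3 low.py|tail -19; python3 - <<'E'
E
python3 -c "
from tp2 import *
rel(chest([-.09,.07,.25]),Rt(0,10));rel(chest([-.06,0,.40]),Rdown(YAW))" | tail -2
```

```text
0.03 shift [-0.0466 -0.0074  0.0368] turn [ 0.02  0.11 -0.08]
0.035 shift [-0.0483 -0.0077  0.0415] turn [ 0.02  0.11 -0.08]
a [ 0.91 -0.17 -1.14  1.84 -0.14  1.2   1.45] True
b [ 0.86  0.2  -1.22  1.38  0.19  1.69 -0.26] True
c [ 0.65  0.38 -1.15  1.23  0.35  1.74 -0.34] True
d [ 0.7   0.39 -1.15  1.43  0.35  1.55 -0.36] True
0.9 [ 0.85  0.26 -1.21  1.6   0.25  1.45 -0.3 ] True
0.6 [ 1.01  0.11 -1.26  1.78  0.11  1.33 -0.2 ] True
0.3 [ 1.05  0.05 -1.27  1.93  0.05  1.19 -0.15] True
0 [ 0.98  0.16 -1.24  2.04  0.17  1.06 -0.26] True
-0.03 [ 0.96  0.17 -1.23  2.04  0.19  1.05 -0.28] True
b [ 0.79  0.17 -1.12  1.38  0.15  1.68  2.91] False
c [ 0.61  0.35 -1.08  1.24  0.31  1.73  2.83] False
d [ 0.65  0.36 -1.07  1.43  0.31  1.54  2.82] False
0.9 [ 0.79  0.23 -1.12  1.6   0.2   1.44  2.87] False
0.6 [ 0.9   0.08 -1.14  1.78  0.08  1.32  2.97] False
0.3 [ 0.93  0.03 -1.13  1.94  0.03  1.19  3.  ] False
0 [ 0.88  0.13 -1.13  2.04  0.13  1.05  2.91] False
-0.03 [ 0.87  0.14 -1.12  2.04  0.15  1.04  2.9 ] False
shift [ 0.0137 -0.0272 -0.1253] turn [-0.83 10.08  9.9 ]
shift [-0.0528 -0.1098 -0.2559] turn [14.75 17.48 98.78]
```

Emit:
{"op": "play_rows", "data": {
  "series": [30,0.004,-0.008,-0.035,-0.2,3,3,30,0.008,-0.016,-0.07,-0.5,6,6,30,0.012,-0.024,-0.105,-0.7,9,9,45,0.0137,-0.027,-0.125,-0.8,10,10,45,0.0137,-0.027,-0.125,-0.8,10,10]
}}

```text
time: 21.45
position: [0.5023, 0.1436, 0.2547]
tool_rot: [-0.109, 2.957, 0.009]
ft_force: [0.2, -0.6, -0.2]
grip_width: 0.297
```

```bash
 python3 -c "
from tp2 import *
rel(chest([-.06,0,.40]),Rdown(YAW))" | sed -n '1p;$p'
```

```text
[ 0.952 -0.189 -1.165  1.832 -0.156  1.206  1.465] [-0.0876  0.0696  0.2547] [ 0.2 -0.6 -0.2] 21.45
shift [-0.0538 -0.0696 -0.1378] turn [ 8.16  8.26 89.51]
```

Emit:
{"op": "play_rows", "data": {
  "series": [45,-0.005,-0.005,-0.025,0.6,0.6,6.5,45,-0.01,-0.01,-0.05,1.2,1.2,13,45,-0.016,-0.016,-0.075,1.8,1.8,20,45,-0.022,-0.023,-0.095,2.4,2.4,26.5,45,-0.028,-0.03,-0.115,3,3.1,33,45,-0.034,-0.04,-0.13,3.6,3.7,40,45,-0.04,-0.05,-0.1378,4.2,4.3,46.5,45,-0.047,-0.06,-0.1378,4.9,4.9,53,45,-0.052,-0.068,-0.1378,5.4,5.5,60,45,-0.054,-0.07,-0.1378,6,6.1,66]
}}

```text
time: 22.28
position: [0.5354, 0.0745, 0.3929]
tool_rot: [1.604, 2.651, -0.001]
ft_force: [0.1, 0.2, 0.5]
grip_width: 0.448
```

```bash
 python3 -c "
from tp2 import *
rel(bar(1.15)+np.array([0,0,.075]),Rdown(YAW))" | sed -n '1p;$p'
```

```text
[ 0.938  0.18  -1.3    1.416  0.208  1.648  0.146] [-0.0599 -0.0019  0.3929] [0.1 0.2 0.5] 22.2833
shift [-0.0221  0.0564  0.0017] turn [ 1.66  1.83 23.22]
```

Emit:
{"op": "play_rows", "data": {
  "series": [45,-0.008,0.02,0,0.5,0.6,7,45,-0.016,0.04,0,1,1.2,14,45,-0.022,0.056,0.0015,1.6,1.8,21,45,-0.022,0.056,0.0015,1.7,1.8,23,45,-0.022,0.056,0.0015,1.7,1.8,23]
}}

```text
time: 22.7
position: [0.5948, 0.0843, 0.3922]
tool_rot: [-2.12, -2.318, 0.004]
ft_force: [-0.2, -0.1, -0.0]
grip_width: 0.453
```

```bash
 python3 -c "
from tp2 import *
rel(bar(1.15)+np.array([0,0,-.019]),Rdown(YAW))" | sed -n '1p;$p'; python3 look.py s21; python3 lidang.py | grep 1.1
```

```text
[ 0.637  0.377 -1.146  1.243  0.347  1.73  -0.336] [1.000e-04 3.300e-03 3.922e-01] [-0.2 -0.1 -0. ] 22.7
shift [-0.0032  0.0008  0.093 ] turn [-0.13  0.09  0.68]
22.7 gw 0.453 grasp chest [1.000e-04 3.300e-03 4.112e-01] tcp [0.5948 0.0843 0.3922] F [-0.2 -0.1 -0. ]
th 1.2602316867140122 r 0.3200516421740013
1.1 [[35.0, 287.0], [33.0, 275.0], [391.0, 253.0], [391.0, 241.0]] [[445.0, 245.0], [435.0, 244.0]]
1.15 [[34.0, 277.0], [32.0, 265.0], [391.0, 243.0], [390.0, 230.0]] [[437.0, 244.0], [427.0, 244.0]]
```

View pics/s21.png

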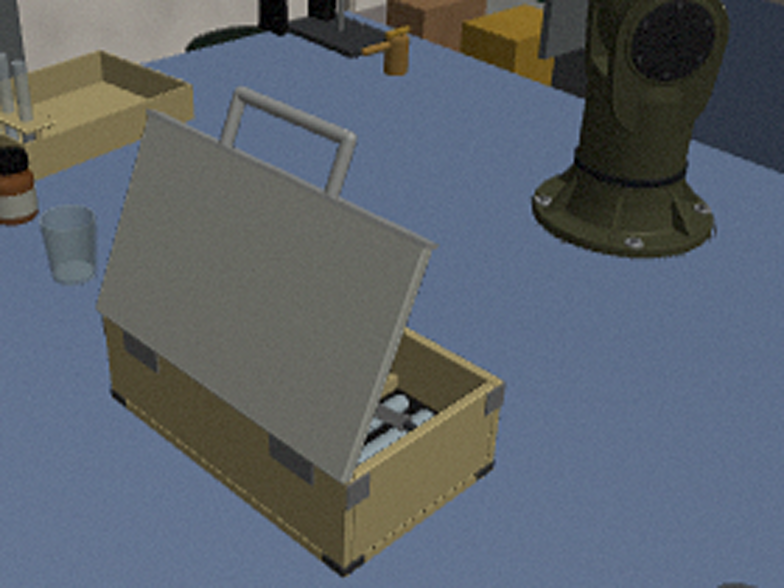

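View pics/s21t.png

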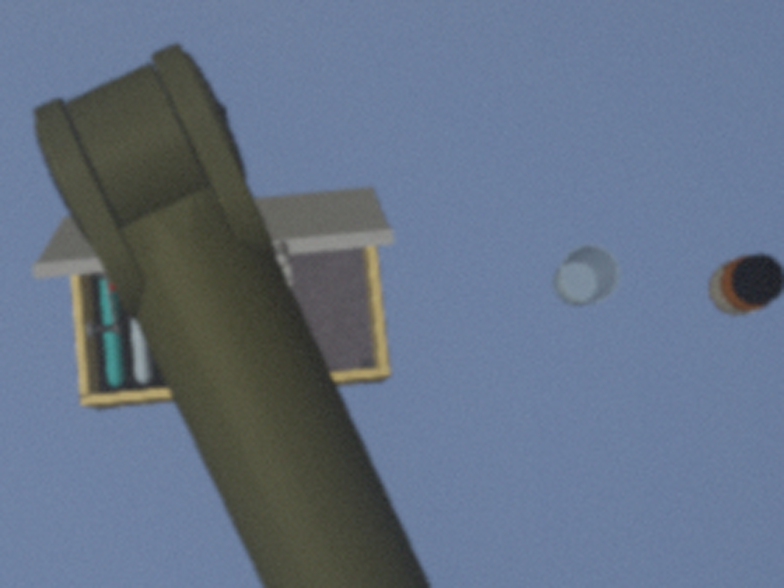

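```bash
python3 - <<'E'
from lidang import *
for th in(1.1,1.13,1.15,1.17,1.2):
    b=[((proj(im["scene"],lid(th,.232,y,.006))[0]-[180,100])*2.8).round(0).tolist() for y in(.056,-.056)];print(th,b)
E
```

```text
1.1 [[355.0, 138.0], [257.0, 97.0]]
1.13 [[349.0, 137.0], [251.0, 95.0]]
1.15 [[345.0, 136.0], [247.0, 95.0]]
1.17 [[341.0, 136.0], [243.0, 94.0]]
1.2 [[335.0, 135.0], [237.0, 93.0]]
```

Bar ends match θ≈1.15 (seen centre ≈(297,115)). Descend and pinch it.

Emit:
{"op": "play_rows", "data": {
  "series": [45,-0.001,0.001,0.03,0,0,0.7,45,-0.003,0.001,0.06,0,0,0.7,45,-0.003,0.001,0.083,0,0,0.7,45,-0.003,0.001,0.093,0,0,0.7,45,-0.003,0.001,0.093,0,0,0.7,0,-0.003,0.001,0.093,0,0,0.7,0,-0.003,0.001,0.093,0,0,0.7,0,-0.003,0.001,0.093,0,0,0.7,0,-0.003,0.001,0.093,0,0,0.7,0,-0.003,0.001,0.093,0,0,0.7],
  "force": 25
}}

```text
time: 23.83
position: [0.5951, 0.081, 0.3034]
tool_rot: [2.13, 2.301, -0.001]
ft_force: [2.1, 0.9, -1.6]
grip_width: 0.157
```

Emit:
{"op": "play_rows", "data": {
  "series": [0,0,0,0,0,0,0,0,0,0,0,0,0,0,0,0,0,0,0,0,0]
}}

```text
time: 24.08
position: [0.5948, 0.081, 0.303]
tool_rot: [2.131, 2.302, -0.002]
ft_force: [0.9, 0.5, 2.4]
grip_width: 0.13
```

```bash
 python3 look.py s22; python3 - <<'E'
from h import *
p0=bar(1.15)
for t in np.arange(1.1,-.04,-.05): print(round(t,2),(RC.T@(bar(t)-p0)).round(4)[[0,2]])
E
```

```text
24.0833 gw 0.13 grasp chest [-3.00e-04  1.00e-04  3.22e-01] tcp [0.5948 0.081  0.303 ] F [0.9 0.5 2.4]
th 1.152204029266153 r 0.2359203591631445
1.1 [-0.0106 -0.0047]
1.05 [-0.0209 -0.01  ]
1.0 [-0.031  -0.0157]
0.95 [-0.0408 -0.022 ]
0.9 [-0.0502 -0.0288]
0.85 [-0.0593 -0.036 ]
0.8 [-0.068  -0.0436]
0.75 [-0.0764 -0.0517]
0.7 [-0.0843 -0.0602]
0.65 [-0.0918 -0.069 ]
0.6 [-0.0988 -0.0783]
0.55 [-0.1054 -0.0878]
0.5 [-0.1114 -0.0977]
0.45 [-0.117  -0.1079]
0.4 [-0.1221 -0.1183]
0.35 [-0.1266 -0.129 ]
0.3 [-0.1306 -0.1399]
0.25 [-0.134 -0.151]
0.2 [-0.1369 -0.1622]
0.15 [-0.1392 -0.1736]
0.1 [-0.1409 -0.1851]
0.05 [-0.1421 -0.1966]
-0.0 [-0.1427 -0.2082]
```

Emit:
{"op": "play_rows", "data": {
  "series": [0,0,-0.0106,0.0047,0,0,0,0,0,-0.021,0.01,0,0,0,0,0,-0.031,0.0157,0,0,0,0,0,-0.041,0.022,0,0,0,0,0,-0.05,0.029,0,0,0,0,0,-0.059,0.036,0,0,0,0,0,-0.068,0.0436,0,0,0,0,0,-0.0764,0.0517,0,0,0,0,0,-0.0843,0.06,0,0,0,0,0,-0.092,0.069,0,0,0]
}}

```text
time: 25.02
position: [0.5026, 0.0738, 0.2329]
tool_rot: [2.131, 2.302, -0.002]
ft_force: [0.7, 1.6, -0.3]
grip_width: 0.125
```

```bash
 python3 look.py s23; python3 tp2.py|head -1
```

```text
25.0167 gw 0.125 grasp chest [-9.270e-02  1.000e-04  2.519e-01] tcp [0.5026 0.0738 0.2329] F [ 0.7  1.6 -0.3]
th 0.6546716872988811 r 0.23505416526165054
[ 0.98   0.12  -1.242  1.754  0.121  1.351 -0.21 ] [-9.370e-02 -1.000e-04  2.318e-01] [ 2.1  2.9 -5.3] 25.1167
```

View pics/s23.png

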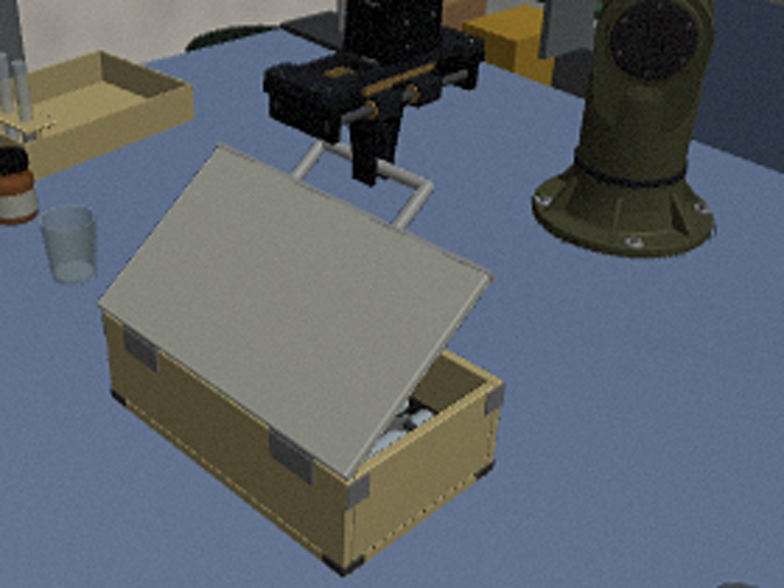

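The lid is following at ~0.65 rad, still in the pinch. Continue down.

Emit:
{"op": "play_rows", "data": {
  "series": [0,0,-0.007,0.0093,0,0,0,0,0,-0.0136,0.0188,0,0,0,0,0,-0.0196,0.0287,0,0,0,0,0,-0.0252,0.0389,0,0,0,0,0,-0.0303,0.0493,0,0,0,0,0,-0.0348,0.06,0,0,0,0,0,-0.0388,0.071,0,0,0,0,0,-0.0422,0.082,0,0,0,0,0,-0.0451,0.0932,0,0,0,0,0,-0.0474,0.1046,0,0,0]
}}

```text
time: 25.95
position: [0.4563, 0.0701, 0.1279]
tool_rot: [2.13, 2.302, 0.0]
ft_force: [3.8, 4.3, -1.1]
grip_width: 0.127
```

```bash
 python3 look.py s24; python3 tp2.py|head -1
```

```text
25.95 gw 0.127 grasp chest [-1.392e-01 -1.000e-04  1.469e-01] tcp [0.4563 0.0701 0.1279] F [ 3.8  4.3 -1.1]
th 0.1591565488283169 r 0.23314690510317668
[ 1.022  0.071 -1.248  1.992  0.078  1.126 -0.181] [-1.392e-01 -1.000e-04  1.270e-01] [ 4.4  4.6 -3.2] 26.05
```

Emit:
{"op": "play_rows", "data": {
  "series": [0,0,-0.001,0.008,0,0,0,0,0,-0.0017,0.0155,0,0,0,0,0,-0.0025,0.022,0,0,0,0,0,-0.003,0.028,0,0,0,0,0,-0.0033,0.032,0,0,0,0,0,-0.0035,0.0345,0,0,0,0,0,-0.0035,0.0345,0,0,0]
}}

```text
time: 26.63
position: [0.4538, 0.0694, 0.0963]
tool_rot: [2.13, 2.302, -0.004]
ft_force: [-6.5, 1.8, 26.2]
grip_width: 0.127
```

```bash
 python3 look.py s25; python3 tp2.py|head -1
```

```text
26.6333 gw 0.127 grasp chest [-0.1417 -0.0006  0.1153] tcp [0.4538 0.0694 0.0963] F [-6.5  1.8 26.2]
th 0.022929952944341823 r 0.23200067181152353
[ 0.975  0.141 -1.232  2.029  0.158  1.069 -0.253] [-0.1417 -0.0007  0.0963] [-6.3  3.1 25.8] 26.7333
```

View pics/s25.png

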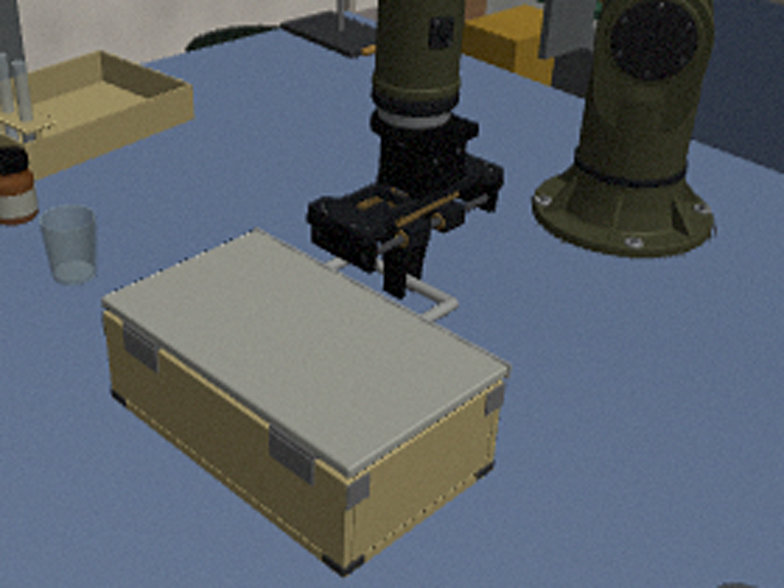

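The lid bears on its rim (26 N), identical to the first picture. Release and withdraw.

Emit:
{"op": "play_rows", "data": {
  "series": [0,0,0,-0.002,0,0,0,40,0,0,-0.002,0,0,0,40,0,0,-0.002,0,0,0,40,0,0,-0.002,0,0,0,40,0,0,-0.002,0,0,0,40,0,0,-0.015,0,0,0,40,0,0,-0.045,0,0,0,40,0,0,-0.08,0,0,0,40,0,0,-0.115,0,0,0,40,0,0,-0.13,0,0,0]
}}

```text
time: 27.57
position: [0.4536, 0.0692, 0.2277]
tool_rot: [2.129, 2.298, -0.002]
ft_force: [1.2, -0.4, -0.9]
grip_width: 0.398
```

```bash
 python3 look.py s26; python3 tp2.py|head -1; python3 - <<'E'
import cv2,numpy as np
from bench import *
for n in("scene","top"):
    f=get_image(n)["frame"][:,:,::-1]; a=cv2.imread(f"pics/{n}0.png")
    cv2.imwrite(f"pics/end_{n}.png",f)
    d=cv2.GaussianBlur(cv2.absdiff(a,f),(5,5),0).max(2); cv2.imwrite(f"pics/diff_{n}.png",np.clip(d*4,0,255).astype(np.uint8))
E
```

```text
27.5667 gw 0.398 grasp chest [-0.142  -0.0007  0.2467] tcp [0.4536 0.0692 0.2277] F [ 1.2 -0.4 -0.9]
th 0.5254801801086513 r 0.2724046694090613
[ 1.103 -0.165 -1.186  1.867 -0.148  1.334  0.032] [-0.1417 -0.0015  0.2266] [ 1.3 -0.1 -0.7] 27.6667
```

View pics/end_scene.png

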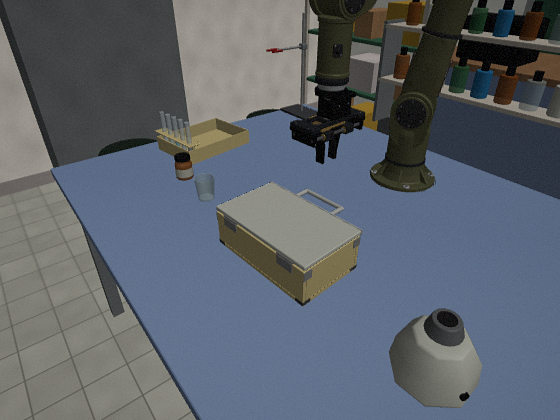

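View pics/diff_scene.png

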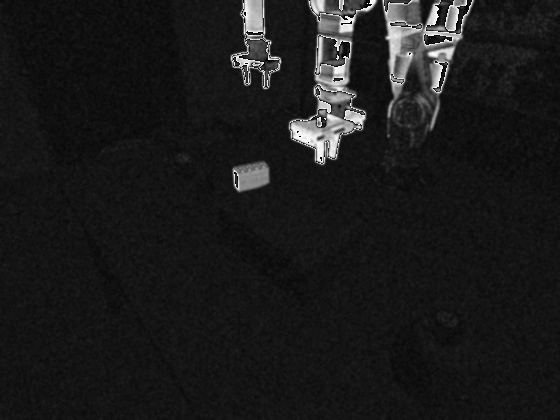

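View pics/diff_top.png

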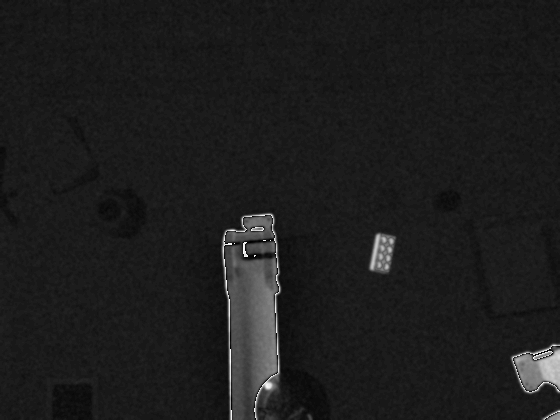

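The difference images show only the arm and the missing block. The lid, beaker, jar and mixer match the first pictures, so I'm handing in.

```bash
python3 -c "
from bench import *
print(close_job())"
```

```text
the job is handed in; nothing more can be done
None
```

The job is done and handed in at about 27.7 s: the tube block is upright in the wide bay and the lid is fully shut. One force spike during the tab push came close to the wrist limit.

- **Lid up:** I raised it by the bar until the stay snapped. It resisted about 13 N of downward pull and stood by itself after I let go.
- **Block:** I lowered it onto the bay floor and opened the jaws only once it was bearing on the floor (about 13 N). The top view afterwards showed it upright and clear of the walls.
- **Stay:** I broke it at the red tab. After I withdrew, the lid rested at about 1.15 rad and the stay did not spring back. By my geometry the stay was then near 1.95 rad, but I did not measure that angle directly.
- **Lid down:** I lowered it in the pinch all the way until it bore on the rim (26 N), then released it.
- **Last check:** Comparing with the first pictures, only the arm and the block's old spot had changed. The lid, beaker, jar and mixer matched.

**What did not go smoothly:**
- **Force spike:** At the end of the tab push the wrist force reached about 115 N at the reading, under the 120 N limit, and I backed off at once. Its direction points to the fingertips on the tab rather than the gripper's body. I did not find out what stopped the motion, and I only saw the force at the end of each call, so a higher peak between readings can't be ruled out.
- **Joint 3:** It came within 0.03 rad of its limit during the first approach to the tab, so I changed the tool's tilt before pushing.

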